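Set a chalk core in the pulse-velocity stand

ROBOT

A 7-joint arm with a two-finger parallel gripper is mounted at the origin on a cart in front of the work surface, level with it; the furniture and walls round the work are solid. World frame = base frame: x ahead of the robot, y to its left, z up, the work surface at z = 0. Lengths are in mm, angles in rad, forces in N, time in s.
With the tool pointing down it reaches from about 400 to 875 mm from the base axis. Payload 4.4 kg.
Tool frame: the origin (TCP) lies midway between the tips of the shut fingers; the grasp point (between the pads) lies 19 mm behind it; z points along the fingers, y is the line along which they close (so a half turn about z gives the same grasp; the last joint's range is limited). The gripper opens to 85 mm and grips with 20 to 120 N. Pads are 22 mm wide; open, the fingers measure 114 mm over their backs; the gripper's body (76 mm by 85 mm) begins 54 mm behind the grasp point. The pads swing forward as they close: fully open they stand 13 mm farther back than shut.
Start: joints at [1.282, 0.628, 0.038, 1.517, -0.027, 0.996, -0.02], TCP at [143.653, -633.942, 206.513] pointing down, gripper open.
Joint ranges: [-3.06, 3.06], [-0.37, 2.12], [-1.25, 1.32], [0.18, 2.47], [-1.1, 4.24], [0.23, 1.98], [-2.94, 2.94]. Speed limits (rad/s): [2.57, 2.57, 3.14, 3.14, 3.14, 3.14, 3.14].

INTERFACE

Orientations are given as [roll, pitch, yaw] about the fixed x, y, z axes, in that order (R = Rz(yaw) Ry(pitch) Rx(roll)).
In Python, from cell import ctrl, get_image, get_calibration gives the robot as it stands.
- The arm moves only by the shell command python3 -m creep 'ROWS'. ROWS is JSON, a list of rows, each an object of numbers: "dx", "dy", "dz": the shift along the world's x, y, z normalised to -1 to 1, where 1 is 0.4 m; "rx", "ry", "rz": the turn, a rotation vector about the world's x, y, z normalised to -1 to 1, where 1 is 2 pi rad; "grip": the closure, from -1 (fully open) to 1 (shut). A call has exactly 5 rows; each row is the pose to reach, as a shift and turn from the pose commanded when the call began, turning the shorter way round; what a row does not reach only later rows make up. A row lasts 1/8 s, in which the tool goes at most 62.5 mm and 10.7 degrees, less where a joint would pass 70% of its speed; a pose out of reach is approached as far as the arm can. A call with a number of a shift or a turn outside -1 to 1 is refused whole. A call with a gripper value outside its range is refused whole. The fingers move at their own pace and stop on an object; the grip force is fixed at half the most. Time passes only in rows, so rows that repeat a pose let the fingers close, or fill a call up. It gives the time, the measured TCP pose, the force, the opening and the grip force at its end, in the units of the state.
- ctrl.read_state(): the state, without advancing time (a new reading comes with each control period).
- get_image(name): name is "scene" or "top" or "wrist"; returns the picture (400x640x3 uint8, red, green, blue); there is no depth.
- get_calibration(name): a dict with "mtx" (3x3 intrinsics, pixels), "world_from_camera" (4x4, takes a point from camera to world coordinates). Camera axes: x right, y down, z forward; pixel columns grow to the right and rows downward; lengths in mm; the calibration is good to about 2 mm. The wrist camera is an equidistant fisheye: a pixel r from the principal point sees the ray r / f radians off the axis. A picture is of the moment at which its call begins: read the wrist's pose just before it. get_calibration takes no time and is no camera call; for the wrist camera it gives the pose at the moment of the call.
- ctrl.finish_job(): hands the job in; it is judged then, once.
The state is a dict: "clock": time; "qpos": joint angles; "qd": joint speeds; "tau": joint torques, N m; "eef_pos": TCP position; "tool_rot": TCP orientation; "force": force on the tool from outside, world axes, zero at the start; "torque": the same for the moment, N m; "width": finger opening in mm; "gripper_force": force on a finger pad.
Only numpy, scipy, OpenCV 4.12 (cv2) and the standard library are available. Lean on these libraries where they do the work, as an engineer would, in place of code of your own. Each camera call takes 0.05 s, during which the arm holds its last target. There are 200 camera calls.

TASK

Set up the chalk core that stands on the plate of the pulse-velocity stand for its test: lift the weighted transducer by its tee handle and turn the tee well aside so that its cross pin stays parked on top of the guide block, slide the core along the plate until it is fully home against both jaws of the vee stop, then turn the tee until the pin lines up with the slot again, ease the transducer down until it rests on the core with its own weight alone, and let go. The chalk crumbles easily: never grip it, only nudge it with a light touch (under 15 N), keep it upright, and neither drop the transducer on it nor press it down (under 25 N). Leave the grease tin and the caliper where they lie.

Things in the scene. Friction and masses are not known exactly. Their poses are not given: they have to be found in the camera images.
- stand: Fixed pulse-velocity stand for rock cores. Origin on the worktop straight under the seat, x towards the column, z up. Grey base plate from x = -60 to 130 mm and y = -185 to 75 mm, its top 15 mm above the worktop; at y below -40 mm it is a bare apron on which the core stands. Steel column 30 mm thick at x = 98 mm, 195 mm high. The -x and -y sides are open.
- seat (a point): Centre of the seat (the lower transducer's face, a black disc 46 mm across, flush with the plate), on the plate's top, 15 mm above the worktop. Same axes as the stand.
- vee (a point): Inner corner of the vee stop, on the plate's top, 45 mm from the seat along the stand's +y. Two black nylon jaws, 28 mm high, with faces at 45 degrees to either side of the stand's y, open towards -y: a 64 mm core pushed along +y touches both jaws when its axis is over the seat. The jaws are fixed and only slightly soft-faced.
- guide_top (a point): Centre of the top of the steel guide block held by a bracket over the seat, 191 mm above the worktop. Block 44 mm (stand's x) by 50 mm (y) by 48 mm high, with a 10 mm wide slot along the stand's y, 38 mm deep, open at the top and at both y faces; the spindle runs down through it.
- spindle (a joint): Height in m of the weighted spindle over its lowest position: 0 fully down, cross pin (6 mm thick, 58 mm long) on the slot's floor, transducer face 38 mm above the plate; 0.012 resting on a seated core; 0.038 pin on top of the guide block, face 26 mm above the core's top; 0.046 upper stop. Let go, it falls freely unless the pin rests on the block. Moving weight 6 N.
- tee (a joint): Turn of spindle and tee handle in rad, anticlockwise from above: 0 with cross pin and handle bar along the stand's y, in line with the slot; range -1.75 to 1.75. It turns easily, but only when raised to 0.038 or more. The pin enters the slot only within about 0.08 rad of 0; turned 0.5 rad or more it parks safely on the block.
- tee_grip (a point): Centre of the black tee handle bar on top of the spindle: 72 mm long (along the point's y, parallel to the cross pin), 14 mm wide, 20 mm high (10 mm above and below this point). Gripped across its width from above. With the spindle down it is 228 mm above the worktop and 37 mm above the guide block. The point turns with the tee.
- transducer: Upper transducer at the spindle's lower end, 47 mm across and 25 mm high with a flat, slightly soft black face below, under a disc-shaped dead weight 54 mm across and 17 mm high. Moves with spindle and tee. Origin on the spindle's axis, 53 mm below its face (at worktop height when the spindle is down).
- core: Off-white chalk core, a loose upright cylinder 64 mm in diameter and 50 mm high, about 0.35 kg, standing on the stand's apron; origin at the centre of its underside, z up along its axis. Slides on the plate with a push of 1 to 2 N.
- grease_tin: Loose round green grease tin, 72 mm across and 37 mm high, on the worktop; origin at the centre of its underside. To be left alone.
- caliper: Loose steel vernier caliper, 210 x 72 x 8 mm, flat on the worktop; origin in its middle on the underside, length along its y. To be left alone.
Not all that is in view belongs to the job. Leave any purple or red look-alike of the core alone.

How it is judged (in metres and radians):
On the way, in this order (a step that is already met when the one before it is completed fails the run):
1. the transducer is parked: raised with the cross pin above the guide block and the tee turned at least 0.3 rad off the slot (value of joint spindle above 0.035 m and (value of joint tee above 0.3 rad or value of joint tee below -0.3 rad)), for 0.3 s.
2. the core stands home in the vee stop, within 4 mm of the seat's axis, under the raised transducer (horizontal distance between core and seat below 0.004 m and angle between core's own z axis and vertical below 0.05 rad and value of joint spindle above 0.035 m), for 0.2 s.
3. the pin is in the slot and the transducer has come down on the core (value of joint spindle below 0.015 m and contact force between transducer and core above 1 N), for 0.2 s.
At the end, for the whole second after the job is handed in: The core stands upright and at rest in the vee stop with its axis within 4 mm of the seat's, the cross pin is down in the slot, and the transducer rests on the core with its own weight (over 3 N, spindle 9 to 15 mm above its lowest position), nothing touched by the robot (horizontal distance between core and seat below 0.004 m and angle between core's own z axis and vertical below 0.05 rad and value of joint spindle between 0.009 and 0.015 m and value of joint tee between -0.2 and 0.2 rad and contact force between transducer and core above 3 N and linear speed of core below 0.02 m/s and contact force between the fingers and core below 0.1 N).
It fails at once if the robot pushes or grips the chalk core with 15 N or more (contact force between any of the fingers, the arm and core above 15 N).
It fails at once if the transducer strikes or presses the core with 25 N or more (contact force between transducer and core above 25 N).
It fails at once if the transducer is let fall (spindle sinking faster than 0.3 m/s) (velocity of joint spindle below -0.3 m/s).
It fails at once if the core is tipped by more than 0.3 rad (angle between core's own z axis and vertical above 0.3 rad).
It fails at once if the grease tin or the caliper is moved more than 20 mm (distance of any of grease_tin, caliper from where it was at the start of the episode above 0.02 m).
It also fails if it takes over 64 s, if anything falls off the work surface, if the arm or the gripper's body presses on something with over 40 N, if the wrist force passes 120 N, or if a joint passes its speed limit or range.

## Working session

There is one attempt and no reset: what is moved stays moved. The work goes in short steps, Python scripts to look and compute and a shell command to move; the robot and the scene stay as the last step left them, time stands still between calls to the robot, and variables do not carry over. Pictures are saved under pics/ and viewed, at most 10 in all, crops included, and the job is handed in when it is done.

```bash
ls; mkdir -p pics; python3 - <<'E'
from cell import ctrl,get_image,get_calibration
import cv2,numpy as np
for n in("scene","top"):
    im=get_image(n);cv2.imwrite(f"pics/{n}0.png",im[:,:,::-1])
    c=get_calibration(n);print(n,np.round(c["mtx"],1).tolist(),np.round(c["world_from_camera"],3).tolist())
s=ctrl.read_state();print(s)
E
```

```text
pics
scene [[420.9, 0.0, 324.4], [0.0, 420.9, 195.8], [0.0, 0.0, 1.0]] [[-0.566, -0.42, 0.709, -492.326], [-0.824, 0.267, -0.5, 452.759], [0.021, -0.867, -0.497, 820.609], [0.0, 0.0, 0.0, 1.0]]
top [[386.9, 0.0, 316.5], [0.0, 386.9, 204.9], [0.0, 0.0, 1.0]] [[-0.021, -0.993, 0.115, 341.221], [-1.0, 0.02, -0.008, -244.972], [0.006, -0.115, -0.993, 1385.091], [0.0, 0.0, 0.0, 1.0]]
{'clock': 0.1, 'qpos': array([ 1.28222609,  0.62924883,  0.03845538,  1.51827778, -0.02697332,
        0.99628473, -0.0200335 ]), 'qd': array([-0.00016014, -0.00271893, -0.00017895, -0.0013747 ,  0.00037275,
       -0.00098602,  0.00254193]), 'tau': array([ 2.51266734e-03, -5.64529288e+01,  1.23014543e+00, -1.93971634e+01,
        1.12073580e-02,  5.42400288e-03, -1.97581591e-05]), 'eef_pos': array([ 143.48786172, -633.34759019,  205.68126197]), 'tool_rot': array([-3.13989281e+00,  4.56559073e-05,  2.22742479e-01]), 'force': array([ 1.21169499, -0.11966847, -0.95659608]), 'torque': array([-0.02218877,  0.02019334, -0.03185982]), 'gripper_force': 0.0, 'width': 85.60643758836098}
```

View pics/scene0.png

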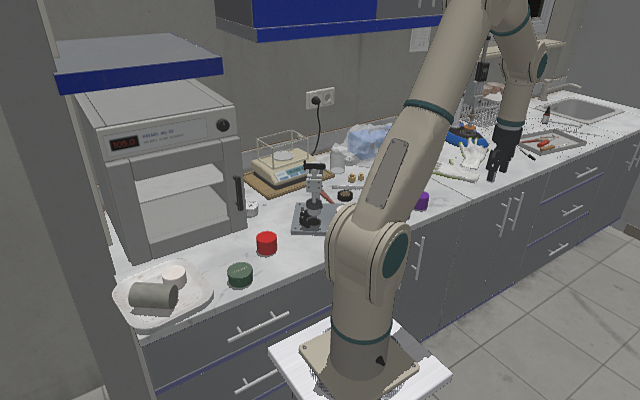

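View pics/top0.png

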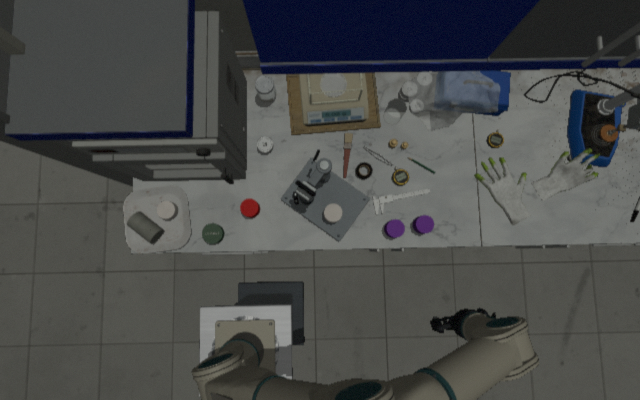

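In the top view the off-white disc on the grey plate at (333,212) fits the core. The look-alikes are the red one at (250,208), the purple ones at (395,229) and (424,225), and the white one in the tray at (167,210). None of those stands on the plate. I'll confirm in an enlarged crop.

```bash
cat > h.py <<'E'
import cv2,numpy as np
from cell import ctrl,get_image,get_calibration
def ray(c,uv,wrist=False):
    K=np.array(c["mtx"]);T=np.array(c["world_from_camera"])
    x=(uv[0]-K[0,2])/K[0,0];y=(uv[1]-K[1,2])/K[1,1]
    if wrist:
        r=np.hypot(x,y);d=np.array([x/r*np.sin(r),y/r*np.sin(r),np.cos(r)]) if r>1e-9 else np.array([0,0,1.])
    else: d=np.array([x,y,1.])
    return T[:3,3],T[:3,:3]@d
def onz(c,uv,z,wrist=False):
    o,d=ray(c,uv,wrist);return o+d*(z-o[2])/d[2]
def proj(c,p,wrist=False):
    K=np.array(c["mtx"]);T=np.linalg.inv(c["world_from_camera"]);q=T[:3,:3]@np.array(p)+T[:3,3]
    if wrist:
        r=np.hypot(q[0],q[1]);a=np.arctan2(r,q[2]);return np.array([K[0,2]+K[0,0]*a*q[0]/r,K[1,2]+K[1,1]*a*q[1]/r])
    return np.array([K[0,2]+K[0,0]*q[0]/q[2],K[1,2]+K[1,1]*q[1]/q[2]])
E
python3 - <<'E'
from h import *
im=cv2.imread("pics/top0.png");cv2.imwrite("pics/topc.png",cv2.resize(im[150:250,270:390],None,fx=6,fy=6,interpolation=cv2.INTER_CUBIC))
c=get_calibration("top")
for n,uv,z in(("core",(333,212),65),("platecorner",(308,160),15),("pc",(373,198),15),("pc",(340,240),15),("pc",(281,203),15),("tee",(306,189),228),("tin",(213,233),37)):print(n,onz(c,uv,z).round())
E
```

```text
core [ 469. -312.   65.]
platecorner [ 664. -229.   15.]
pc [ 521. -459.   15.]
pc [ 374. -337.   15.]
pc [ 509. -130.   15.]
tee [ 524. -224.  228.]
tin [406. 105.  37.]
```

View pics/topc.png

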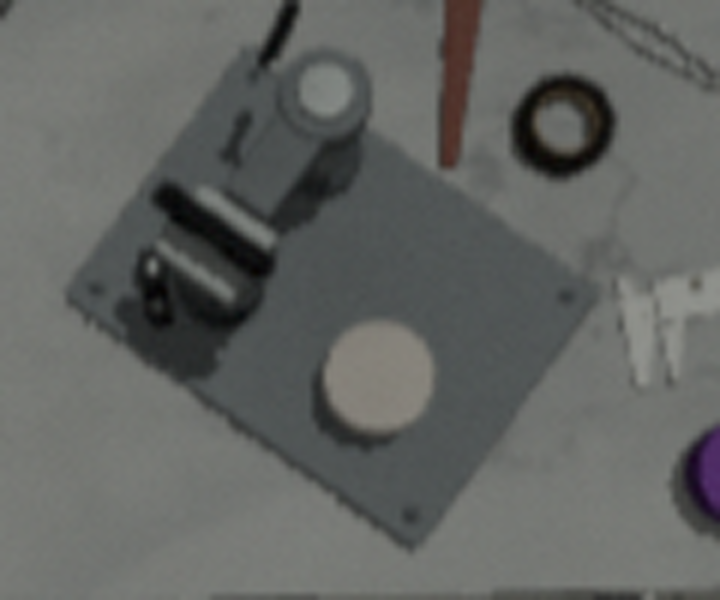

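The crop confirms it: an off-white disc at crop (380,377) on the bare apron of the plate. The tee bar runs from (160,188) to (272,270) in the crop. Next I'll fit the stand pose from the plate corners.

```bash
cat >> h.py <<'E'
def fit2(S,W):
    S=np.array(S,float);W=np.array(W,float);s=(S-S.mean(0));w=(W-W.mean(0))
    a=np.arctan2((s[:,0]*w[:,1]-s[:,1]*w[:,0]).sum(),(s*w).sum());R=np.array([[np.cos(a),-np.sin(a)],[np.sin(a),np.cos(a)]])
    t=W.mean(0)-R@S.mean(0);return a,t,W-(S@R.T+t)
E
python3 - <<'E'
from h import *
c=get_calibration("top")
px=np.array([(68,298),(250,45),(600,295),(413,550)])/6+[270-.4,150-.4]
W=[onz(c,p,15)[:2] for p in px]
a,t,r=fit2([(-60,75),(130,75),(130,-185),(-60,-185)],W);print(a,t,r.round(1).tolist())
R=np.array([[np.cos(a),-np.sin(a)],[np.sin(a),np.cos(a)]])
core=onz(c,np.array((380,377))/6+[269.6,149.6],65)[:2];print(core,R.T@(core-t))
tee=onz(c,np.array((216,222))/6+[269.6,149.6],238)[:2];print(tee,R.T@(tee-t))
E
```

```text
-0.6490701836559297 [ 526.63008778 -222.14176607] [[-1.3, -3.7], [-1.1, -0.0], [-0.0, 1.5], [2.4, 2.2]]
[ 467.15817509 -311.71173876] [   6.76213441 -107.3031311 ]
[ 530.15453629 -222.92373819] [3.28039826 1.50738347]
```

```bash
python3 -m creep '[{"dz":0.335,"dx":0.1,"dy":0.1,"grip":-1},{"dz":0.335,"dx":0.2,"dy":0.2,"grip":-1},{"dz":0.335,"dx":0.3,"dy":0.3,"rz":0.02,"grip":-1},{"dz":0.335,"dx":0.4,"dy":0.4,"rz":0.04,"grip":-1},{"dz":0.335,"dx":0.5,"dy":0.5,"rz":0.06,"grip":-1}]'
python3 -m creep '[{"dx":0.1,"dy":0.1,"rz":0.02,"grip":-1},{"dx":0.2,"dy":0.2,"rz":0.04,"grip":-1},{"dx":0.3,"dy":0.3,"rz":0.05,"grip":-1},{"dx":0.35,"dy":0.38,"rz":0.05,"grip":-1},{"dx":0.35,"dy":0.38,"rz":0.05,"grip":-1}]'
python3 - <<'E'
from h import *
s=ctrl.read_state();print(s["clock"],s["eef_pos"],s["tool_rot"],s["qpos"],s["force"])
c=get_calibration("wrist");im=get_image("wrist");cv2.imwrite("pics/w1.png",im[:,:,::-1])
import pickle;pickle.dump(c,open("w1.pkl","wb"));print(np.round(c["mtx"],1).tolist(),np.round(c["world_from_camera"],3).tolist())
E
```

```text
0.1 [ 143.48786172 -633.34759019  205.68126197] [-3.13989281e+00  4.56559073e-05  2.22742479e-01] [ 1.28222609  0.62924883  0.03845538  1.51827778 -0.02697332  0.99628473
 -0.0200335 ] [ 1.21169499 -0.11966847 -0.95659608]
[[309.7, 0.0, 312.3], [0.0, 309.7, 198.6], [0.0, 0.0, 1.0]] [[0.222, -0.932, -0.287, 217.741], [-0.975, -0.212, -0.063, -617.367], [-0.002, 0.294, -0.956, 372.726], [0.0, 0.0, 0.0, 1.0]]$[0]: bad value
$[0]: bad value
```

View pics/w1.png

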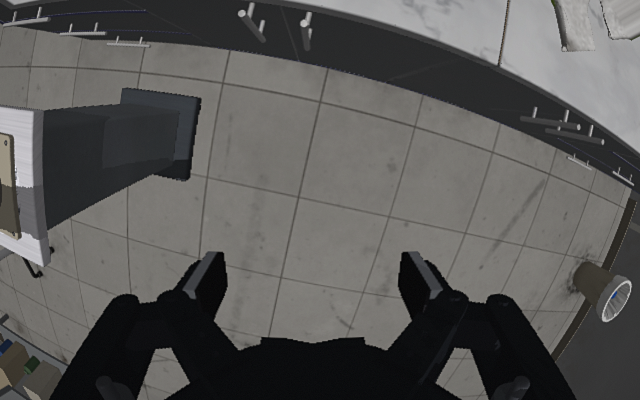

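The moves were refused, so all seven keys seem to be required. I'll resend them complete.

```bash
python3 -m creep '[{"dx":0.1,"dy":0.1,"dz":0.15,"rx":0,"ry":0,"rz":0,"grip":-1},{"dx":0.2,"dy":0.2,"dz":0.25,"rx":0,"ry":0,"rz":0.02,"grip":-1},{"dx":0.3,"dy":0.3,"dz":0.335,"rx":0,"ry":0,"rz":0.04,"grip":-1},{"dx":0.4,"dy":0.4,"dz":0.335,"rx":0,"ry":0,"rz":0.06,"grip":-1},{"dx":0.5,"dy":0.5,"dz":0.335,"rx":0,"ry":0,"rz":0.08,"grip":-1}]' &&
python3 -m creep '[{"dx":0.1,"dy":0.1,"dz":0,"rx":0,"ry":0,"rz":0.02,"grip":-1},{"dx":0.2,"dy":0.2,"dz":0,"rx":0,"ry":0,"rz":0.03,"grip":-1},{"dx":0.265,"dy":0.31,"dz":0,"rx":0,"ry":0,"rz":0.03,"grip":-1},{"dx":0.265,"dy":0.31,"dz":0,"rx":0,"ry":0,"rz":0.03,"grip":-1},{"dx":0.265,"dy":0.31,"dz":0,"rx":0,"ry":0,"rz":0.03,"grip":-1}]'
python3 - <<'E'
from h import *
s=ctrl.read_state();print(s["clock"],s["eef_pos"],s["tool_rot"],s["qpos"],s["force"])
c=get_calibration("wrist");im=get_image("wrist");cv2.imwrite("pics/w2.png",im[:,:,::-1])
import pickle;pickle.dump(c,open("w2.pkl","wb"))
E
```

```text
clock: 0.78
eef_pos: [334.8, -443.1, 340.9]
tool_rot: [3.139, 0.0, 0.729]
force: [1.0, 0.1, -0.7]
width: 85.5
gripper_force: 0.0
clock: 1.4
eef_pos: [438.9, -320.6, 339.6]
tool_rot: [-3.141, 0.001, 0.914]
force: [0.0, -0.7, 0.2]
width: 85.3
gripper_force: 0.0
1.4 [ 438.89410335 -320.64979313  339.55387988] [-3.14115373e+00  9.70164303e-04  9.13699467e-01] [ 0.7277388   0.35378585 -0.2126534   1.61533639  0.08009535  1.18150148
 -0.15969658] [ 0.02783404 -0.67634836  0.1800299 ]
```

View pics/w2.png

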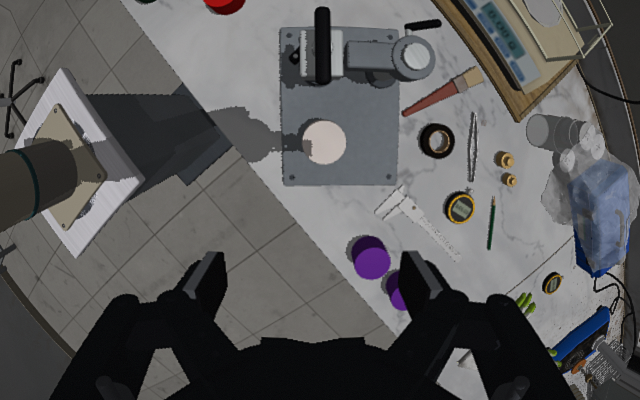

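The picture shows the plate with corners at (283,185), (397,186) and (279,27), the core top at (325,142), and the dark tee bar from (322,8) to (323,83).

```bash
python3 - <<'E'
from h import *
import pickle
c=pickle.load(open("w2.pkl","rb"));im=cv2.imread("pics/w2.png");g=im.max(2)
# tee: black region near (322,45)
b=(im.max(2)<45).astype(np.uint8);n,l,st,ce=cv2.connectedComponentsWithStats(b)
k=l[45,322];ys,xs=np.where(l==k);print("tee",st[k],ce[k])
rc=cv2.minAreaRect(np.c_[xs,ys].astype(np.float32));print(rc)
# tee top face corners onto z=238
bp=cv2.boxPoints(rc);print([onz(c,p,238,True)[:2].round(1).tolist() for p in bp]); print("teec",onz(c,rc[0],238,True))
# core top
m=((im[:,:,2]>150)).astype(np.uint8);m[:, :300]=0;m[:,352:]=0;m[:118]=0;m[168:]=0
cs,_=cv2.findContours(m,cv2.RETR_EXTERNAL,cv2.CHAIN_APPROX_NONE);k=max(cs,key=cv2.contourArea)[:,0]
W=np.array([onz(c,p,65,True)[:2] for p in cv2.convexHull(k)[:,0]]);print("core",cv2.minEnclosingCircle(W.astype(np.float32)), cv2.fitEllipse(W.astype(np.float32)))
P=[onz(c,p,15,True)[:2] for p in((283,185),(397,186),(279,27))]
a,t,r=fit2([(-60,-185),(130,-185),(-60,75)],P);print(a,t,r.round(1).tolist())
cv2.imwrite("pics/w2c.png",cv2.resize(im[0:200,265:445],None,fx=3,fy=3,interpolation=cv2.INTER_CUBIC))
E
```

```text
tee [ 305    7   27   79 1243] [321.78761062  47.87530169]
((318.0, 46.0), (78.0, 26.0), 90.0)
[[534.9, -187.2], [552.7, -200.6], [509.4, -256.6], [491.8, -243.2]]
teec [ 521.59931412 -222.62882842  238.        ]
core ((466.72015380859375, -312.3979797363281), 31.398155212402344) ((466.8962707519531, -312.49969482421875), (61.982303619384766, 62.5301513671875), 141.4738311767578)
-0.6455711142238968 [ 526.9655432  -223.27938841] [[1.3, 1.5], [-0.1, -1.5], [-1.1, 0.0]]
```

View pics/w2c.png

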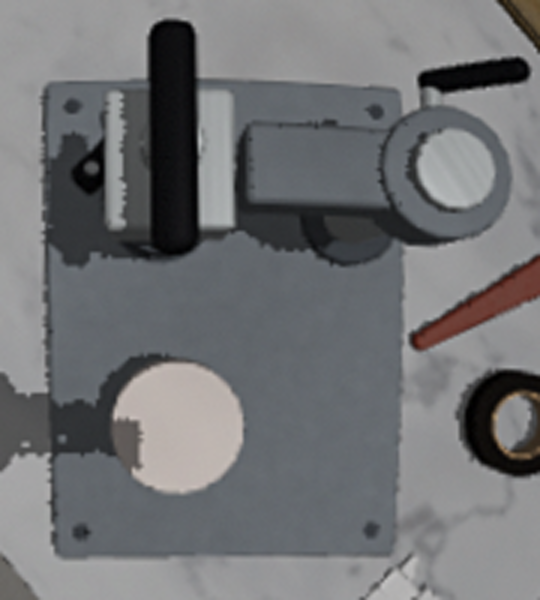

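```bash
python3 - <<'E'
from h import *
import pickle
c=pickle.load(open("w2.pkl","rb"))
f=lambda x,y,z:onz(c,(265+x/3-.33,y/3-.33),z,True)[:2]
for z in(228,238):
  A,B=f(172.5,22,z),f(174,240,z);d=A-B;print(z,"tee",(A+B)/2,np.hypot(*d),np.arctan2(-d[0],d[1]))
G=[f(*p,191) for p in((105,90),(235,90),(235,230),(105,230))]
print("guide",np.mean(G,0),*[np.hypot(*(G[i]-G[i-1])).round() for i in range(4)])
a,t,r=fit2([(-22,25),(22,25),(22,-25),(-22,-25)],G);print(a,t)
print("tee L/R edge width",f(148,140,238),f(197,140,238))
E
```

```text
228 tee [ 528.09183472 -220.92995212] 68.46732677135533 -0.6510546311620211
238 tee [ 526.57621711 -222.38555164] 66.009312838253 -0.6510546311620203
guide [ 526.38488714 -223.27561663] 49.0 43.0 49.0 43.0
-0.6526664425012618 [ 526.38488714 -223.27561663]
tee L/R edge width [ 518.72054917 -220.80981316] [ 529.79601943 -229.1605241 ]
```

```bash
python3 -m creep '[{"dx":0.11,"dy":0.123,"dz":0,"rx":0,"ry":0,"rz":0.001,"grip":-1},{"dx":0.219,"dy":0.245,"dz":0,"rx":0,"ry":0,"rz":0.001,"grip":-1},{"dx":0.219,"dy":0.245,"dz":-0.1,"rx":0,"ry":0,"rz":0.001,"grip":-1},{"dx":0.219,"dy":0.245,"dz":-0.2,"rx":0,"ry":0,"rz":0.001,"grip":-1},{"dx":0.219,"dy":0.245,"dz":-0.2,"rx":0,"ry":0,"rz":0.001,"grip":-1}]'
python3 - <<'E'
from h import *
s=ctrl.read_state();print(s["eef_pos"],s["tool_rot"],s["qpos"])
E
```

```text
clock: 2.08
eef_pos: [524.2, -223.1, 257.0]
tool_rot: [-3.135, 0.003, 0.918]
force: [-0.1, -0.1, 1.5]
width: 85.5
gripper_force: 0.0
[ 524.18703848 -223.11899239  256.99701296] [-3.13509370e+00  2.74255360e-03  9.17827078e-01] [ 0.51244256  0.47021703 -0.24111748  1.67044644  0.12739813  1.02339506
 -0.42367333]
```

```bash
python3 -m creep '[{"dx":0.003,"dy":0,"dz":-0.07,"rx":0,"ry":0,"rz":0,"grip":-1},{"dx":0.003,"dy":0,"dz":-0.12,"rx":0,"ry":0,"rz":0,"grip":-1},{"dx":0.003,"dy":0,"dz":-0.12,"rx":0,"ry":0,"rz":0,"grip":-1},{"dx":0.003,"dy":0,"dz":-0.12,"rx":0,"ry":0,"rz":0,"grip":1},{"dx":0.003,"dy":0,"dz":-0.12,"rx":0,"ry":0,"rz":0,"grip":1}]'
python3 -m creep '[{"dx":0,"dy":0,"dz":0,"rx":0,"ry":0,"rz":0,"grip":1},{"dx":0,"dy":0,"dz":0,"rx":0,"ry":0,"rz":0,"grip":1},{"dx":0,"dy":0,"dz":0,"rx":0,"ry":0,"rz":0,"grip":1},{"dx":0,"dy":0,"dz":0,"rx":0,"ry":0,"rz":0,"grip":1},{"dx":0,"dy":0,"dz":0,"rx":0,"ry":0,"rz":0,"grip":1}]'
```

```text
clock: 2.7
eef_pos: [529.1, -222.7, 213.3]
tool_rot: [3.139, -0.001, 0.92]
force: [-0.5, -0.7, -0.5]
width: 51.9
gripper_force: 0.0
clock: 3.32
eef_pos: [527.1, -221.1, 212.3]
tool_rot: [-3.139, 0.0, 0.921]
force: [-4.0, 1.6, 5.7]
width: 9.1
gripper_force: 58.7
```

```bash
python3 -m creep '[{"dx":0,"dy":0,"dz":0.02,"rx":0,"ry":0,"rz":0,"grip":1},{"dx":0,"dy":0,"dz":0.045,"rx":0,"ry":0,"rz":0,"grip":1},{"dx":0,"dy":0,"dz":0.07,"rx":0,"ry":0,"rz":0,"grip":1},{"dx":0,"dy":0,"dz":0.09,"rx":0,"ry":0,"rz":0,"grip":1},{"dx":0,"dy":0,"dz":0.09,"rx":0,"ry":0,"rz":0,"grip":1}]'
python3 - <<'E'
from h import *
s=ctrl.read_state();print(s["eef_pos"],s["force"],s["width"])
im=get_image("wrist");cv2.imwrite("pics/w3.png",im[:,:,::-1])
E
```

```text
clock: 3.95
eef_pos: [527.1, -221.2, 248.3]
tool_rot: [-3.139, 0.0, 0.92]
force: [-3.0, 3.8, -5.2]
width: 8.8
gripper_force: 58.6
[ 527.09062161 -221.23290676  248.25758993] [-2.98520787  3.81506749 -5.16456966] 8.839298461604047
```

View pics/w3.png

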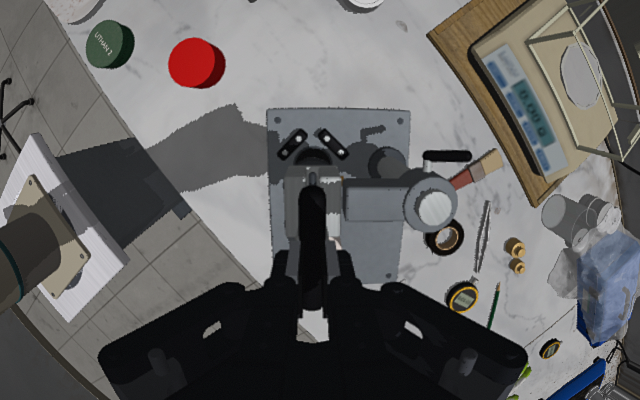

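The fingers hold the bar at (312,240) and the wrist carries about 5 N, with the vee jaws visible at (290,145) and (332,145). Next: raise a little more and turn.

```bash
python3 -m creep '[{"dx":0,"dy":0,"dz":0.014,"rx":0,"ry":0,"rz":0,"grip":1},{"dx":0,"dy":0,"dz":0.014,"rx":0,"ry":0,"rz":0,"grip":1},{"dx":0,"dy":0,"dz":0.014,"rx":0,"ry":0,"rz":-0.02,"grip":1},{"dx":0,"dy":0,"dz":0.014,"rx":0,"ry":0,"rz":-0.04,"grip":1},{"dx":0,"dy":0,"dz":0.014,"rx":0,"ry":0,"rz":-0.04,"grip":1}]'
```

```text
clock: 4.62
eef_pos: [527.4, -221.5, 253.6]
tool_rot: [-3.14, 0.001, 0.669]
force: [-3.8, 4.3, -5.2]
width: 8.4
gripper_force: 58.6
```

```bash
python3 -m creep '[{"dx":0,"dy":0,"dz":0,"rx":0,"ry":0,"rz":-0.03,"grip":1},{"dx":0,"dy":0,"dz":0,"rx":0,"ry":0,"rz":-0.06,"grip":1},{"dx":0,"dy":0,"dz":0,"rx":0,"ry":0,"rz":-0.09,"grip":1},{"dx":0,"dy":0,"dz":0,"rx":0,"ry":0,"rz":-0.12,"grip":1},{"dx":0,"dy":0,"dz":0,"rx":0,"ry":0,"rz":-0.15,"grip":1}]'
python3 -m creep '[{"dx":0,"dy":0,"dz":0,"rx":0,"ry":0,"rz":0,"grip":1},{"dx":0,"dy":0,"dz":-0.004,"rx":0,"ry":0,"rz":0,"grip":1},{"dx":0,"dy":0,"dz":-0.008,"rx":0,"ry":0,"rz":0,"grip":1},{"dx":0,"dy":0,"dz":-0.01,"rx":0,"ry":0,"rz":0,"grip":1},{"dx":0,"dy":0,"dz":-0.01,"rx":0,"ry":0,"rz":0,"grip":1}]'
```

```text
clock: 5.25
eef_pos: [527.8, -223.1, 253.8]
tool_rot: [3.14, 0.0, -0.274]
force: [-3.5, 0.2, -6.9]
width: 8.8
gripper_force: 58.6
clock: 5.88
eef_pos: [527.9, -223.0, 250.4]
tool_rot: [3.141, -0.0, -0.268]
force: [-6.2, -0.3, 1.1]
width: 8.9
gripper_force: 62.7
```

The load has gone from the wrist, so the pin rests on the block. I'll release, rise and move behind the core.

```bash
python3 -m creep '[{"dx":0,"dy":0,"dz":0,"rx":0,"ry":0,"rz":0,"grip":-1},{"dx":0,"dy":0,"dz":0,"rx":0,"ry":0,"rz":0,"grip":-1},{"dx":0,"dy":0,"dz":0,"rx":0,"ry":0,"rz":0,"grip":-1},{"dx":0,"dy":0,"dz":0.05,"rx":0,"ry":0,"rz":0,"grip":-1},{"dx":0,"dy":0,"dz":0.15,"rx":0,"ry":0,"rz":0,"grip":-1}]'
python3 -m creep '[{"dx":-0.06,"dy":-0.09,"dz":0,"rx":0,"ry":0,"rz":-0.02,"grip":-1},{"dx":-0.13,"dy":-0.18,"dz":0,"rx":0,"ry":0,"rz":-0.04,"grip":-1},{"dx":-0.2,"dy":-0.27,"dz":0,"rx":0,"ry":0,"rz":-0.06,"grip":-1},{"dx":-0.28,"dy":-0.385,"dz":0,"rx":0,"ry":0,"rz":-0.06,"grip":-1},{"dx":-0.31,"dy":-0.43,"dz":-0.1,"rx":0,"ry":0,"rz":-0.06,"grip":-1}]'
python3 - <<'E'
from h import *
s=ctrl.read_state();print(s["eef_pos"],s["tool_rot"],s["qpos"],s["force"])
im=get_image("wrist");cv2.imwrite("pics/w4.png",im[:,:,::-1])
E
```

```text
clock: 6.5
eef_pos: [527.8, -221.6, 308.9]
tool_rot: [-3.141, 0.003, -0.268]
force: [0.5, -0.6, -0.9]
width: 85.2
gripper_force: 0.0
clock: 7.12
eef_pos: [403.7, -399.7, 272.1]
tool_rot: [3.139, -0.009, -0.65]
force: [0.4, 0.1, -0.0]
width: 85.6
gripper_force: 0.0
[ 403.70641154 -399.70076162  272.1363525 ] [ 3.13876157 -0.00932274 -0.6501232 ] [ 0.59187719  0.44180899  0.20546547  1.67866561 -0.10053186  1.02189173
 -1.39109466] [ 0.39551222  0.10999571 -0.02296965]
```

View pics/w4.png

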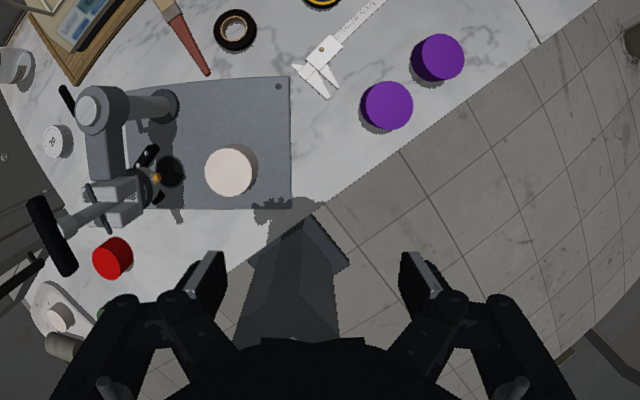

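The tee is parked crosswise (bar at (50,235)). The core at (230,172) hasn't moved, and the front finger will come down behind it. Now tilt slightly and descend.

```bash
python3 -m creep '[{"dx":0,"dy":0.01,"dz":-0.1,"rx":0.0152,"ry":-0.0116,"rz":0,"grip":-1},{"dx":0,"dy":0.01,"dz":-0.25,"rx":0.0152,"ry":-0.0116,"rz":0,"grip":-1},{"dx":0,"dy":0.01,"dz":-0.4,"rx":0.0152,"ry":-0.0116,"rz":0,"grip":-1},{"dx":0,"dy":0.01,"dz":-0.5,"rx":0.0152,"ry":-0.0116,"rz":0,"grip":-1},{"dx":0,"dy":0.01,"dz":-0.5,"rx":0.0152,"ry":-0.0116,"rz":0,"grip":-1}]'
python3 -m creep '[{"dx":0,"dy":0,"dz":-0.06,"rx":0,"ry":0,"rz":0,"grip":-1},{"dx":0,"dy":0,"dz":-0.11,"rx":0,"ry":0,"rz":0,"grip":-1},{"dx":0,"dy":0,"dz":-0.12,"rx":0,"ry":0,"rz":0,"grip":-1},{"dx":0,"dy":0,"dz":-0.12,"rx":0,"ry":0,"rz":0,"grip":-1},{"dx":0,"dy":0,"dz":-0.12,"rx":0,"ry":0,"rz":0,"grip":-1}]'
python3 - <<'E'
from h import *
s=ctrl.read_state();print(s["eef_pos"],s["tool_rot"],s["force"])
im=get_image("wrist");c=get_calibration("wrist")
a=-.65;x=np.array([np.cos(a),np.sin(a)]);y=np.array([-x[1],x[0]])
d=s["eef_pos"][:2]-[526.5,-222.8];print("stand",d@x,d@y)
cv2.imwrite("pics/w5.png",im[:,:,::-1])
E
```

```text
clock: 7.8
eef_pos: [403.6, -387.9, 67.1]
tool_rot: [-3.02, 0.005, -0.645]
force: [-0.2, -0.1, 0.3]
width: 85.7
gripper_force: 0.0
clock: 8.43
eef_pos: [405.1, -390.9, 22.8]
tool_rot: [-3.022, -0.003, -0.645]
force: [-0.1, -0.1, -0.3]
width: 85.7
gripper_force: 0.0
[ 405.13228816 -390.85577767   22.75496556] [-3.02181329 -0.00315823 -0.64546956] [-0.06779778 -0.14880088 -0.27814908]
stand 5.086202989282711 -207.23657115249495
```

View pics/w5.png

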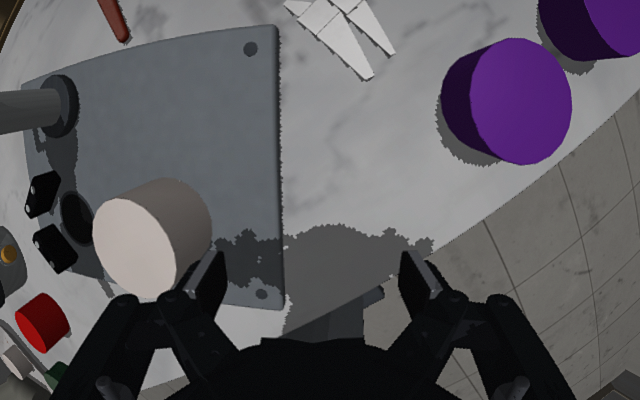

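The view shows the left finger (~(200,280)) just behind the core, with a small gap. I'll push slowly towards the seat.

```bash
python3 -m creep '[{"dx":0.008,"dy":0.011,"dz":0,"rx":0,"ry":0,"rz":0,"grip":-1},{"dx":0.016,"dy":0.022,"dz":0,"rx":0,"ry":0,"rz":0,"grip":-1},{"dx":0.024,"dy":0.034,"dz":0,"rx":0,"ry":0,"rz":0,"grip":-1},{"dx":0.032,"dy":0.046,"dz":0,"rx":0,"ry":0,"rz":0,"grip":-1},{"dx":0.04,"dy":0.058,"dz":0,"rx":0,"ry":0,"rz":0,"grip":-1}]'
python3 - <<'E'
from h import *
s=ctrl.read_state();T=get_calibration("top")
im=get_image("top");cv2.imwrite("pics/t5.png",im[:,:,::-1])
a=-.65;x=np.array([np.cos(a),np.sin(a)]);y=np.array([-x[1],x[0]])
d=s["eef_pos"][:2]-[526.5,-222.8];print("stand",d@x,d@y,s["force"])
I=im.astype(int);m=((I[:,:,0]>125)&(I[:,:,0]-I[:,:,2]>5)).astype(np.uint8)
p=proj(T,(490,-280,65)).astype(int);k=np.zeros_like(m);k[p[1]-32:p[1]+40,p[0]-30:p[0]+40]=1
n,l,st,ce=cv2.connectedComponentsWithStats(m*k)
for i in range(1,n):
    if st[i][4]>20:
        q=onz(T,ce[i],65)[:2]-[526.5,-222.8];print(st[i],ce[i],q@x,q@y)
E
```

```text
clock: 9.1
eef_pos: [419.9, -368.4, 21.7]
tool_rot: [-3.024, -0.002, -0.647]
force: [-3.2, -4.9, 5.3]
width: 85.1
gripper_force: 3.4
stand 3.2534686528380377 -180.36467321987874 [-3.16737863 -4.86952441  5.33532628]
[324 204  17  16 148] [330.87837838 210.72297297] 7.195051638107202 -97.55139985244165
```

```bash
python3 -m creep '[{"dx":0,"dy":0,"dz":0.002,"rx":0,"ry":0,"rz":0,"grip":-1},{"dx":0.004,"dy":0.006,"dz":0.004,"rx":0,"ry":0,"rz":0,"grip":-1},{"dx":0.008,"dy":0.012,"dz":0.004,"rx":0,"ry":0,"rz":0,"grip":-1},{"dx":0.012,"dy":0.018,"dz":0.004,"rx":0,"ry":0,"rz":0,"grip":-1},{"dx":0.016,"dy":0.024,"dz":0.004,"rx":0,"ry":0,"rz":0,"grip":-1}]'
```

```text
clock: 9.78
eef_pos: [426.8, -357.0, 22.9]
tool_rot: [-3.021, -0.001, -0.645]
force: [-1.1, 0.2, -0.6]
width: 85.5
gripper_force: 0.0
```

```bash
python3 -m creep '[{"dx":0.0076,"dy":0.01,"dz":0,"rx":0,"ry":0,"rz":0,"grip":-1},{"dx":0.0152,"dy":0.02,"dz":0,"rx":0,"ry":0,"rz":0,"grip":-1},{"dx":0.0228,"dy":0.03,"dz":0,"rx":0,"ry":0,"rz":0,"grip":-1},{"dx":0.0304,"dy":0.04,"dz":0,"rx":0,"ry":0,"rz":0,"grip":-1},{"dx":0.038,"dy":0.05,"dz":0,"rx":0,"ry":0,"rz":0,"grip":-1}]'
cat > m.py <<'E'
from h import *
import sys
s=ctrl.read_state();T=get_calibration("top")
im=get_image("top");cv2.imwrite("pics/%s.png"%sys.argv[1],im[:,:,::-1])
a=-.65;x=np.array([np.cos(a),np.sin(a)]);y=np.array([-x[1],x[0]])
d=s["eef_pos"][:2]-[526.5,-222.8];print("tcp stand",d@x,d@y,s["eef_pos"][2],s["force"],s["gripper_force"])
I=im.astype(int);m=((I[:,:,0]>125)&(I[:,:,0]-I[:,:,2]>5)).astype(np.uint8)
p=proj(T,(500,-265,65)).astype(int);k=np.zeros_like(m);k[p[1]-32:p[1]+40,p[0]-30:p[0]+40]=1
n,l,st,ce=cv2.connectedComponentsWithStats(m*k)
for i in range(1,n):
    if st[i][4]>15:
        cs,_=cv2.findContours((l==i).astype(np.uint8),0,cv2.CHAIN_APPROX_NONE)
        W=np.array([(onz(T,q,65)[:2]-[526.5,-222.8]) for q in cs[0][:,0]]);W=np.c_[W@x,W@y]
        print(st[i],"x",W[:,0].min(),W[:,0].max(),"y",W[:,1].min(),W[:,1].max())
E
python3 m.py t6
```

```text
clock: 10.4
eef_pos: [442.1, -337.0, 23.0]
tool_rot: [-3.021, -0.001, -0.646]
force: [-0.6, -0.7, -0.8]
width: 85.5
gripper_force: 0.0
tcp stand 1.9305839369177562 -142.02639300874677 22.955871919463036 [-0.61608    -0.73531141 -0.81855367] 0.0
```

```bash
sed -i 's/I\[:,:,0\]>125/I[:,:,0]>85/;s/>5))/>4))/' m.py; python3 m.py t7; python3 - <<'E'
from h import *
a=cv2.imread("pics/t5.png");b=cv2.imread("pics/t7.png");w=get_image("wrist")[:,:,::-1];cv2.imwrite("pics/w7.png",w)
f=lambda i:cv2.resize(i[150:245,275:365],(360,380),interpolation=cv2.INTER_CUBIC)
o=np.vstack([np.hstack([f(a),f(b)]),cv2.resize(w[150:370,0:320],(720,495))[::1]])[:, :]
cv2.imwrite("pics/o7.png",cv2.resize(o,None,fx=.68,fy=.68)); print(o.shape)
E
```

```text
tcp stand 1.8529768231130959 -141.00569446160816 22.961188990482448 [ 1.04527259  0.33717569 -0.2190184 ] 0.0
[333 204   8   6  29] x 23.150930712018194 37.64195741120243 y -119.38041158448365 -89.85807469455102
[351 206   8   6  22] x 47.095560412192974 75.33608306719823 y -167.34070893235963 -151.90937870576653
[298 235  10   8  43] x -145.18003386646376 -108.04776691770005 y -83.71038211001715 -65.74113011949649
(875, 720, 3)
```

View pics/o7.png

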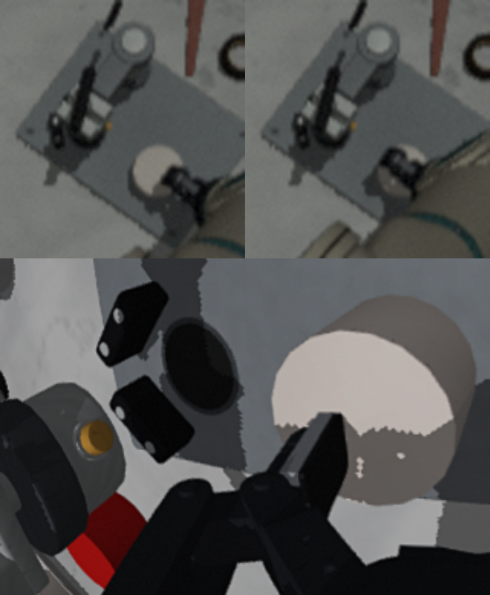

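```bash
python3 - <<'E'
from h import *
from scipy.spatial.transform import Rotation as Ro
s=ctrl.read_state();c=get_calibration("wrist");S=np.array([526.5,-222.8,0])
a=-.65;M=np.array([[np.cos(a),np.sin(a),0],[-np.sin(a),np.cos(a),0],[0,0,1]])
cv=lambda px,py:((px/.68)/2.25,(py/.68-380)/2.25+150)
for n,p in(("ctr",(363,418)),("left",(272,400)),("right",(455,420)),("top",(360,332)),("bot",(360,505))):
    print(n,(M@(onz(c,cv(*p),65,True)-S)).round(1))
R=Ro.from_euler("xyz",s["tool_rot"]).as_matrix()
o,d=ray(c,cv(335,415),True);o2=R.T@(o-s["eef_pos"]);d2=R.T@d
print("cam in tool",o2)
for yy in(-57,-50,-43,43,50,57):
    k=(yy-o2[1])/d2[1]
    if k>0:
        q=o2+k*d2;print(yy,q.round(1),(M@(R@q+s["eef_pos"]-S)).round(1))
E
```

```text
ctr [  10.1 -110.7   65. ]
left [ 13.2 -78.   65. ]
right [  12.  -139.9   65. ]
top [  38.2 -112.2   65. ]
bot [ -25.  -105.7   65. ]
cam in tool [  76.00116907   -0.31078706 -166.99861493]
-57 [ -8.5 -57.   -4. ] [ -6.8 -85.9  33.8]
-50 [  1.9 -50.  -24.1] [  3.6 -95.3  52.9]
-43 [ 12.4 -43.  -44.3] [  14.1 -104.6   72.1]
```

The last view shows that the core has not moved: its measured centre is still about (8,-108) in the stand frame. The open fingertip sits about 36 mm behind the TCP, higher than I assumed, so it passed over the core's top. I'll lift, back off and go lower, watching the force.

```bash
python3 -m creep '[{"dx":0,"dy":0,"dz":0.05,"rx":0,"ry":0,"rz":0,"grip":-1},{"dx":0,"dy":0,"dz":0.1,"rx":0,"ry":0,"rz":0,"grip":-1},{"dx":-0.04,"dy":-0.06,"dz":0.1,"rx":0,"ry":0,"rz":0,"grip":-1},{"dx":-0.095,"dy":-0.144,"dz":0.1,"rx":0,"ry":0,"rz":0,"grip":-1},{"dx":-0.095,"dy":-0.144,"dz":0.1,"rx":0,"ry":0,"rz":0,"grip":-1}]'
python3 -m creep '[{"dx":0,"dy":0,"dz":-0.05,"rx":0,"ry":0,"rz":0,"grip":-1},{"dx":0,"dy":0,"dz":-0.1,"rx":0,"ry":0,"rz":0,"grip":-1},{"dx":0,"dy":0,"dz":-0.11,"rx":0,"ry":0,"rz":0,"grip":-1},{"dx":0,"dy":0,"dz":-0.12,"rx":0,"ry":0,"rz":0,"grip":-1},{"dx":0,"dy":0,"dz":-0.12,"rx":0,"ry":0,"rz":0,"grip":-1}]'
python3 - <<'E'
from h import *
from scipy.spatial.transform import Rotation as Ro
from scipy.optimize import fsolve
s=ctrl.read_state();c=get_calibration("wrist");R=Ro.from_euler("xyz",s["tool_rot"]).as_matrix()
for p,x in(((224,253),11),((225,290),-11),((402,253),11)):
    o,d=ray(c,p,True);o=R.T@(o-s["eef_pos"]);d=R.T@d;print(o+d*(x-o[0])/d[0])
d=s["eef_pos"]-[526.5,-222.8,0];a=-.65;print(d[0]*np.cos(a)+d[1]*np.sin(a),-d[0]*np.sin(a)+d[1]*np.cos(a),s["force"])
E
```

```text
clock: 11.18
eef_pos: [400.8, -399.3, 63.1]
tool_rot: [-3.025, -0.002, -0.652]
force: [-0.7, 0.5, 0.1]
width: 85.0
gripper_force: 0.0
clock: 11.8
eef_pos: [404.1, -395.0, 15.3]
tool_rot: [-3.021, -0.001, -0.646]
force: [0.3, 0.1, 0.4]
width: 85.3
gripper_force: 0.0
[ 11.         -41.29614835 -42.06589649]
[-11.         -44.01070245 -40.4409721 ]
[ 11.          41.50634628 -42.01782313]
6.780285955804217 -211.1355916020667 [0.30855692 0.11090039 0.40262336]
```

```bash
python3 -m creep '[{"dx":0,"dy":0,"dz":-0.012,"rx":0,"ry":0,"rz":0,"grip":-1},{"dx":0,"dy":0,"dz":-0.024,"rx":0,"ry":0,"rz":0,"grip":-1},{"dx":0,"dy":0,"dz":-0.036,"rx":0,"ry":0,"rz":0,"grip":-1},{"dx":0,"dy":0,"dz":-0.05,"rx":0,"ry":0,"rz":0,"grip":-1},{"dx":0,"dy":0,"dz":-0.05,"rx":0,"ry":0,"rz":0,"grip":-1}]'
python3 -m creep '[{"dx":0.0076,"dy":0.01,"dz":0,"rx":0,"ry":0,"rz":0,"grip":-1},{"dx":0.0152,"dy":0.02,"dz":0,"rx":0,"ry":0,"rz":0,"grip":-1},{"dx":0.0228,"dy":0.03,"dz":0,"rx":0,"ry":0,"rz":0,"grip":-1},{"dx":0.0304,"dy":0.04,"dz":0,"rx":0,"ry":0,"rz":0,"grip":-1},{"dx":0.0304,"dy":0.04,"dz":0,"rx":0,"ry":0,"rz":0,"grip":-1}]'
python3 - <<'E'
from h import *
s=ctrl.read_state();c=get_calibration("wrist");im=get_image("wrist").astype(int);cv2.imwrite("pics/w8.png",im[:,:,::-1].astype(np.uint8))
a=-.65;M=np.array([[np.cos(a),np.sin(a),0],[-np.sin(a),np.cos(a),0],[0,0,1]]);S=np.array([526.5,-222.8,0])
print("tcp",(M@(s["eef_pos"]-S)).round(1),s["force"].round(1))
m=((im[:,:,0]>150)&(im[:,:,0]-im[:,:,2]>12)).astype(np.uint8)
n,l,st,ce=cv2.connectedComponentsWithStats(m)
for i in range(1,n):
    if st[i][4]>300:print(st[i],ce[i].round(),(M@(onz(c,ce[i],65,True)-S)).round(1))
print(im[230:300:12,100:230:14].tolist()[:2])
E
```

```text
clock: 12.42
eef_pos: [403.5, -394.6, -5.6]
tool_rot: [-3.021, 0.0, -0.646]
force: [-0.6, -0.2, 0.3]
width: 85.5
gripper_force: 0.0
clock: 13.05
eef_pos: [416.5, -378.4, -5.0]
tool_rot: [-3.021, -0.001, -0.645]
force: [1.0, -0.3, 0.1]
width: 85.5
gripper_force: 0.0
tcp [   6.6 -190.5   -5. ] [ 1.  -0.3  0.1]
[  80  221   91   82 3906] [118. 264.] [  17.5 -108.4   65. ]
[[[177, 169, 164], [180, 172, 168], [183, 176, 171], [91, 87, 83], [90, 86, 83], [89, 85, 82], [88, 83, 81], [87, 83, 79], [83, 77, 75], [94, 99, 103]], [[177, 168, 162], [179, 171, 165], [180, 172, 168], [182, 174, 168], [89, 83, 81], [88, 83, 81], [86, 80, 78], [82, 77, 75], [78, 73, 70], [96, 100, 106]]]
```

```bash
cat > n.py <<'E'
from h import *
s=ctrl.read_state();c=get_calibration("wrist");im=get_image("wrist").astype(int)
a=-.65;M=np.array([[np.cos(a),np.sin(a),0],[-np.sin(a),np.cos(a),0],[0,0,1]]);S=np.array([526.5,-222.8,0])
f=M@s["force"];print("tcp",(M@(s["eef_pos"]-S)).round(1),"f stand",f.round(1),"gf",s["gripper_force"])
m=((im[:,:,0]>60)&(im[:,:,0]-im[:,:,2]>5)&(im[:,:,0]-im[:,:,1]<14)).astype(np.uint8);m[:,320:]=0
n,l,st,ce=cv2.connectedComponentsWithStats((im[:,:,0]>150)*m)
i=max(range(1,n),key=lambda i:st[i][4]);ys,xs=np.where(l==i)
W=np.array([M@(onz(c,q,65,True)-S) for q in zip(xs,ys)]);k=W[:,0]>W[:,0].max()-999
print("lit top: y",W[:,1].min().round(1),W[:,1].max().round(1),"x",W[:,0].min().round(1),W[:,0].max().round(1),st[i])
h=cv2.convexHull(W[:,:2].astype(np.float32));print("circle",cv2.minEnclosingCircle(h))
E
python3 -m creep '[{"dx":0.006,"dy":0.008,"dz":0,"rx":0,"ry":0,"rz":0,"grip":-1},{"dx":0.012,"dy":0.016,"dz":0,"rx":0,"ry":0,"rz":0,"grip":-1},{"dx":0.018,"dy":0.024,"dz":0,"rx":0,"ry":0,"rz":0,"grip":-1},{"dx":0.024,"dy":0.032,"dz":0,"rx":0,"ry":0,"rz":0,"grip":-1},{"dx":0.03,"dy":0.04,"dz":0,"rx":0,"ry":0,"rz":0,"grip":-1}]';python3 n.py
```

```text
clock: 13.72
eef_pos: [428.1, -362.7, -5.1]
tool_rot: [-3.022, -0.001, -0.646]
force: [-2.1, -2.1, 0.1]
width: 85.1
gripper_force: 1.3
tcp [   6.4 -170.9   -5.1] f stand [-0.4 -3.   0.1] gf 1.2892428785562515
lit top: y -120.3 -58.8 x -13.6 38.1 [  81  222   95   87 5025]
circle ((7.100361347198486, -89.72429656982422), 31.403411865234375)
```

The core is moving now: measured at (7,-90), with a 3 N push. Continuing.

```bash
python3 -m creep '[{"dx":0.0073,"dy":0.0112,"dz":0,"rx":0,"ry":0,"rz":0,"grip":-1},{"dx":0.0146,"dy":0.0224,"dz":0,"rx":0,"ry":0,"rz":0,"grip":-1},{"dx":0.0219,"dy":0.0336,"dz":0,"rx":0,"ry":0,"rz":0,"grip":-1},{"dx":0.0292,"dy":0.0448,"dz":0,"rx":0,"ry":0,"rz":0,"grip":-1},{"dx":0.0365,"dy":0.056,"dz":0,"rx":0,"ry":0,"rz":0,"grip":-1}]';python3 n.py
python3 -m creep '[{"dx":0.0073,"dy":0.0112,"dz":0,"rx":0,"ry":0,"rz":0,"grip":-1},{"dx":0.0146,"dy":0.0224,"dz":0,"rx":0,"ry":0,"rz":0,"grip":-1},{"dx":0.0219,"dy":0.0336,"dz":0,"rx":0,"ry":0,"rz":0,"grip":-1},{"dx":0.0292,"dy":0.0448,"dz":0,"rx":0,"ry":0,"rz":0,"grip":-1},{"dx":0.0365,"dy":0.056,"dz":0,"rx":0,"ry":0,"rz":0,"grip":-1}]';python3 n.py
```

```text
clock: 14.4
eef_pos: [442.8, -340.2, -5.1]
tool_rot: [-3.021, -0.001, -0.646]
force: [-1.3, -2.3, -0.4]
width: 85.4
gripper_force: 1.2
tcp [   4.4 -144.1   -5.1] f stand [ 0.3 -2.6 -0.4] gf 1.2471411377191544
lit top: y -93.3 -31.8 x -14.9 37.1 [  80  220   95   88 5214]
circle ((6.125587463378906, -62.75722122192383), 31.387378692626953)
clock: 15.08
eef_pos: [457.4, -317.8, -5.1]
tool_rot: [-3.021, -0.001, -0.646]
force: [-1.2, -2.0, 1.0]
width: 85.5
gripper_force: 1.2
tcp [   2.5 -117.4   -5.1] f stand [ 0.2 -2.3  1. ] gf 1.2380750477313995
lit top: y -66.9 -10.6 x -6.9 36.1 [  81  218   95   85 4435]
circle ((15.167806625366211, -38.882545471191406), 28.757244110107422)
```

```bash
python3 -m creep '[{"dx":0.0066,"dy":0.0108,"dz":0,"rx":0,"ry":0,"rz":0,"grip":-1},{"dx":0.0132,"dy":0.0216,"dz":0,"rx":0,"ry":0,"rz":0,"grip":-1},{"dx":0.0198,"dy":0.0324,"dz":0,"rx":0,"ry":0,"rz":0,"grip":-1},{"dx":0.0264,"dy":0.0432,"dz":0,"rx":0,"ry":0,"rz":0,"grip":-1},{"dx":0.033,"dy":0.054,"dz":0,"rx":0,"ry":0,"rz":0,"grip":-1}]';python3 n.py
python3 -m creep '[{"dx":0.002,"dy":0.003,"dz":0,"rx":0,"ry":0,"rz":0,"grip":-1},{"dx":0.004,"dy":0.006,"dz":0,"rx":0,"ry":0,"rz":0,"grip":-1},{"dx":0.006,"dy":0.009,"dz":0,"rx":0,"ry":0,"rz":0,"grip":-1},{"dx":0.007,"dy":0.011,"dz":0,"rx":0,"ry":0,"rz":0,"grip":-1},{"dx":0.007,"dy":0.011,"dz":0,"rx":0,"ry":0,"rz":0,"grip":-1}]';python3 n.py
```

```text
clock: 15.75
eef_pos: [470.6, -296.2, -5.1]
tool_rot: [-3.021, -0.001, -0.646]
force: [-1.4, -1.9, -0.5]
width: 85.2
gripper_force: 1.2
tcp [ -0.1 -92.3  -5.1] f stand [ 0.1 -2.3 -0.5] gf 1.2331421300768852
lit top: y -41.9 -10.5 x 5.4 34.7 [ 109  216   67   69 2148]
circle ((20.36001968383789, -26.571781158447266), 20.763368606567383)
clock: 16.42
eef_pos: [473.3, -292.0, -5.0]
tool_rot: [-3.021, -0.001, -0.646]
force: [-0.5, -1.7, -0.5]
width: 85.5
gripper_force: 0.9
tcp [ -0.5 -87.3  -5. ] f stand [ 0.6 -1.7 -0.5] gf 0.9280221909284592
lit top: y -37.0 -10.4 x 4.7 33.8 [ 117  218   59   68 1706]
circle ((19.204463958740234, -24.23343276977539), 18.957569122314453)
```

```bash
python3 -m creep '[{"dx":0.001,"dy":0.002,"dz":0,"rx":0,"ry":0,"rz":0,"grip":-1},{"dx":0.002,"dy":0.004,"dz":0,"rx":0,"ry":0,"rz":0,"grip":-1},{"dx":0.003,"dy":0.006,"dz":0,"rx":0,"ry":0,"rz":0,"grip":-1},{"dx":0.004,"dy":0.008,"dz":0,"rx":0,"ry":0,"rz":0,"grip":-1},{"dx":0.005,"dy":0.009,"dz":0,"rx":0,"ry":0,"rz":0,"grip":-1}]';python3 n.py
python3 -m creep '[{"dx":0.001,"dy":0.001,"dz":0,"rx":0,"ry":0,"rz":0,"grip":-1},{"dx":0.002,"dy":0.002,"dz":0,"rx":0,"ry":0,"rz":0,"grip":-1},{"dx":0.002,"dy":0.003,"dz":0,"rx":0,"ry":0,"rz":0,"grip":-1},{"dx":0.002,"dy":0.003,"dz":0,"rx":0,"ry":0,"rz":0,"grip":-1},{"dx":0.002,"dy":0.003,"dz":0,"rx":0,"ry":0,"rz":0,"grip":-1}]';python3 n.py
```

```text
clock: 17.1
eef_pos: [474.0, -290.7, -4.9]
tool_rot: [-3.024, -0.002, -0.648]
force: [-5.2, -6.1, 2.1]
width: 85.8
gripper_force: 4.0
tcp [ -0.7 -85.9  -4.9] f stand [-0.5 -8.   2.1] gf 4.01392461033538
lit top: y -35.5 -10.4 x 5.7 33.7 [ 119  218   57   66 1577]
circle ((19.66061019897461, -23.78753662109375), 18.06926727294922)
clock: 17.77
eef_pos: [473.9, -290.8, -4.9]
tool_rot: [-3.025, -0.002, -0.649]
force: [-6.9, -8.1, 2.1]
width: 85.3
gripper_force: 4.9
tcp [ -0.7 -85.9  -4.9] f stand [ -0.6 -10.6   2.1] gf 4.8865687086072285
lit top: y -35.5 -10.4 x 5.7 33.7 [ 119  218   57   66 1581]
circle ((19.701696395874023, -23.76619529724121), 18.063697814941406)
```

It has stalled at 10.6 N with almost no sideways force, which suggests both jaws are carrying it. My estimate still puts the core a few mm off, so I'll test by easing the push and dragging slightly towards -x.

```bash
python3 -m creep '[{"dx":-0.0025,"dy":-0.003,"dz":0,"rx":0,"ry":0,"rz":0,"grip":-1},{"dx":-0.0045,"dy":-0.0015,"dz":0,"rx":0,"ry":0,"rz":0,"grip":-1},{"dx":-0.0065,"dy":0,"dz":0,"rx":0,"ry":0,"rz":0,"grip":-1},{"dx":-0.0085,"dy":0.0015,"dz":0,"rx":0,"ry":0,"rz":0,"grip":-1},{"dx":-0.0085,"dy":0.0015,"dz":0,"rx":0,"ry":0,"rz":0,"grip":-1}]';python3 n.py
```

```text
clock: 18.45
eef_pos: [473.0, -290.1, -4.8]
tool_rot: [-3.024, -0.005, -0.649]
force: [-2.3, -8.1, -1.4]
width: 84.9
gripper_force: 2.1
tcp [ -1.9 -86.   -4.8] f stand [ 3.  -7.8 -1.4] gf 2.0860100723621144
lit top: y -35.7 -10.1 x 3.0 33.6 [ 119  215   58   71 1691]
circle ((18.338211059570312, -23.464929580688477), 19.062870025634766)
```

```bash
python3 - <<'E'
from h import *
from scipy.spatial.transform import Rotation as Ro
def H(p,r):
    T=np.eye(4);T[:3,:3]=Ro.from_euler("xyz",r).as_matrix();T[:3,3]=p;return T
s=ctrl.read_state();c=dict(get_calibration("wrist"))
X=np.linalg.inv(H(s["eef_pos"],s["tool_rot"]))@c["world_from_camera"]
c["world_from_camera"]=H([442.6,-336.2,22.96],[-3.021,-.001,-.646])@X
a=-.65;M=np.array([[np.cos(a),np.sin(a),0],[-np.sin(a),np.cos(a),0],[0,0,1]]);S=np.array([526.5,-222.8,0])
im=cv2.imread("pics/w7.png");b=(im.max(2)<60).astype(np.uint8);b[:,115:]=0;b[:150]=0;b[265:]=0
print("pix seat, plate",im[230:250:10,80:116:6].max(2).tolist())
P=lambda p:((p[0]/.68)/2.25,(p[1]/.68-380)/2.25+150)
pts=[(163,362),(200,319),(237,368),(205,414),(172,335),(229,335),(180,403),(226,400)]
W=np.array([(M@(onz(c,P(p),15,True)-S))[:2] for p in pts]);print(W.round(1).tolist());print("seat ellipse",cv2.fitEllipse(W.astype(np.float32)),cv2.minEnclosingCircle(W.astype(np.float32)))
E
```

```text
pix seat, plate [[103, 74, 6, 7, 75, 32], [7, 7, 8, 7, 9, 57]]
[[1.1, 25.0], [25.2, -7.3], [1.8, -25.9], [-25.8, 1.5], [16.3, 14.2], [18.0, -24.2], [-21.6, 18.6], [-15.9, -15.2]]
seat ellipse ((-0.13030441105365753, -0.31895267963409424), (43.96282958984375, 58.97819137573242), 41.81326675415039) ((-1.8019866943359375, -2.7950916290283203), 29.10365867614746)
```

```bash
python3 - <<'E'
from h import *
from scipy.spatial.transform import Rotation as Ro
def H(p,r):
    T=np.eye(4);T[:3,:3]=Ro.from_euler("xyz",r).as_matrix();T[:3,3]=p;return T
s=ctrl.read_state();c=dict(get_calibration("wrist"))
X=np.linalg.inv(H(s["eef_pos"],s["tool_rot"]))@c["world_from_camera"]
a=-.65;M=np.array([[np.cos(a),np.sin(a),0],[-np.sin(a),np.cos(a),0],[0,0,1]]);S=np.array([526.5,-222.8,0])
for f,p in(("w7",[442.6,-336.2,22.96]),("w5",[405.1,-390.86,22.75]),("w8",[416.5,-378.4,-5])):
    c["world_from_camera"]=H(p,[-3.021,-.001,-.646])@X
    im=cv2.imread(f"pics/{f}.png")
    u=proj(c,np.r_[S[:2],15],True).round().astype(int);print(f,"pred seat px",u,im[u[1],u[0]])
    for th in(20,35):
        b=cv2.morphologyEx((im.max(2)<th).astype(np.uint8),cv2.MORPH_OPEN,np.ones((3,3)))
        n,l,st,ce=cv2.connectedComponentsWithStats(b);i=l[u[1],u[0]]
        if i==0: continue
        ys,xs=np.where(l==i);W=np.array([(M@(onz(c,q,15,True)-S))[:2] for q in zip(xs,ys)])
        h=cv2.convexHull(W.astype(np.float32));print(th,st[i],"ell",np.round(np.r_[cv2.fitEllipse(h)[0],cv2.fitEllipse(h)[1]],1),"x",W[:,0].min().round(1),W[:,0].max().round(1),"y",W[:,1].min().round(1),W[:,1].max().round(1))
E
```

```text
w7 pred seat px [129 221] [11 11 11]
20 [ 108  193   45   56 1608] ell [ 0.1  0.4 45.3 45.5] x -22.6 22.5 y -22.1 23.1
35 [ 107  189   49   63 2185] ell [-0.1  0.5 48.5 51.4] x -25.1 25.5 y -24.5 24.3
w5 pred seat px [ 77 219] [10  9  9]
20 [  62  194   30   50 1065] ell [-0.1  1.1 42.8 46.8] x -23.1 22.7 y -21.2 22.5
35 [  61  191   32   56 1287] ell [-0.2  1.2 47.1 51.7] x -25.6 25.4 y -22.1 24.6
w8 pred seat px [ 66 235] [11  9  9]
20 [  50  207   32   54 1138] ell [ 0.3  0.8 43.5 45.6] x -22.5 22.8 y -21.5 22.4
35 [  48  203   35   61 1372] ell [ 0.4  1.5 47.1 51. ] x -25.2 25.9 y -22.5 24.4
```

```bash
cat > k.py <<'E'
from h import *
from scipy.optimize import least_squares
from scipy.spatial.transform import Rotation as Ro
def H(p,r):
    T=np.eye(4);T[:3,:3]=Ro.from_euler("xyz",r).as_matrix();T[:3,3]=p;return T
a=-.65;M=np.array([[np.cos(a),np.sin(a),0],[-np.sin(a),np.cos(a),0],[0,0,1]]);S=np.array([526.5,-222.8,0])
def core(im,c,R=32.):
    im=im.astype(int)
    m=((im[:,:,0]>135)&(im[:,:,0]-im[:,:,2]>5)).astype(np.uint8);m[:,320:]=0;m[:200]=0
    n,l,st,ce=cv2.connectedComponentsWithStats(m);i=max(range(1,n),key=lambda i:st[i][4])
    cs,_=cv2.findContours((l==i).astype(np.uint8),0,cv2.CHAIN_APPROX_NONE)
    h=cv2.convexHull(cs[0])[:,0]
    W=np.array([(M@(onz(c,q,65,True)-S))[:2] for q in cs[0][:,0]])
    g=W[(W[:,0]>np.median(W[:,0]))]   # outer +x side arc: true edge, unshadowed
    r=least_squares(lambda p:np.hypot(g[:,0]-p[0],g[:,1]-p[1])-R+.7,[0,g[:,1].mean()],loss="soft_l1",f_scale=.5)
    return r.x.round(1),np.median(abs(r.fun)).round(2),st[i]
if __name__=="__main__":
    s=ctrl.read_state();c=dict(get_calibration("wrist"));X=np.linalg.inv(H(s["eef_pos"],s["tool_rot"]))@c["world_from_camera"]
    print("now",core(get_image("wrist"),c))
    for f,p in(("w7",[442.6,-336.2,22.96]),("w5",[405.1,-390.86,22.75]),("w8",[416.5,-378.4,-5])):
        c["world_from_camera"]=H(p,[-3.021,-.001,-.646])@X
        print(f,core(cv2.imread(f"pics/{f}.png")[:,:,::-1],c))
E
python3 k.py
```

```text
now (array([-1.4, -9.1]), np.float64(2.2), array([ 119,  215,   58,   71, 1737], dtype=int32))
w7 (array([   6.7, -107.7]), np.float64(0.23), array([ 178,  200,  118,   66, 5775], dtype=int32))
w5 (array([   6.8, -108.5]), np.float64(0.24), array([  92,  200,   84,   99, 6021], dtype=int32))
w8 (array([   7. , -108.4]), np.float64(0.2), array([  80,  221,   93,   88, 5127], dtype=int32))
```

```bash
cat > k2.py <<'E'
from k import *
def now(name):
    c=get_calibration("wrist");im=get_image("wrist");cv2.imwrite(f"pics/{name}.png",im[:,:,::-1]);I=im.astype(int)
    m=((I[:,:,0]>135)&(I[:,:,0]-I[:,:,2]>5)).astype(np.uint8);m[:,320:]=0;m[:200]=0
    n,l,st,ce=cv2.connectedComponentsWithStats(m);i=max(range(1,n),key=lambda i:st[i][4])
    cs,_=cv2.findContours((l==i).astype(np.uint8),0,cv2.CHAIN_APPROX_NONE)
    W=np.array([(M@(onz(c,q,65,True)-S))[:2] for q in cs[0][:,0]])
    best=max(((np.abs(np.hypot(W[:,0]-x,W[:,1]-y)-31.3)<.6).sum(),x,y) for x in np.arange(-8,8,.25) for y in np.arange(-14,8,.25))
    g=W[np.abs(np.hypot(W[:,0]-best[1],W[:,1]-best[2])-31.3)<1]
    return best,g[::6].round(0).tolist()
if __name__=="__main__":
    import sys;print(now(sys.argv[1]))
E
python3 k2.py w9
```

```text
((np.int64(80), np.float64(3.75), np.float64(-4.25)), [[34.0, -12.0], [5.0, -35.0], [8.0, -35.0], [11.0, -35.0], [14.0, -34.0], [16.0, -33.0], [19.0, -31.0], [22.0, -30.0], [24.0, -28.0], [27.0, -26.0], [29.0, -23.0], [31.0, -20.0], [32.0, -17.0], [33.0, -14.0]])
```

In the fit the core is at (3.6,-3.6), resting on the +x jaw only and held there by finger friction. I'll move the finger round to the core's +x/-y side and nudge it diagonally along that jaw into the other one.

```bash
python3 -m creep '[{"dx":-0.015,"dy":-0.02,"dz":0,"rx":0,"ry":0,"rz":0,"grip":-1},{"dx":-0.015,"dy":-0.02,"dz":0,"rx":0,"ry":0,"rz":0,"grip":-1},{"dx":0.03,"dy":-0.055,"dz":0,"rx":0,"ry":0,"rz":0,"grip":-1},{"dx":0.0725,"dy":-0.0865,"dz":0,"rx":0,"ry":0,"rz":0,"grip":-1},{"dx":0.0725,"dy":-0.0865,"dz":0,"rx":0,"ry":0,"rz":0,"grip":-1}]';python3 n.py;python3 k2.py w10
```

```text
clock: 19.23
eef_pos: [503.2, -321.1, -5.0]
tool_rot: [-3.02, -0.002, -0.644]
force: [-1.1, 0.6, 0.1]
width: 85.5
gripper_force: 0.0
tcp [ 40.9 -92.3  -5. ] f stand [-1.2 -0.2  0.1] gf 0.0
lit top: y -30.8 -22.0 x -22.0 -3.5 [169 358  14  21 141]
circle ((-12.863927841186523, -24.851839065551758), 9.603476524353027)
((np.int64(18), np.float64(-7.25), np.float64(5.0)), [[-4.0, -26.0], [-12.0, -25.0], [-18.0, -24.0], [-22.0, -23.0]])
```

```bash
python3 -m creep '[{"dx":0.008,"dy":0.011,"dz":0,"rx":0,"ry":0,"rz":0,"grip":-1},{"dx":0.0165,"dy":0.022,"dz":0,"rx":0,"ry":0,"rz":0,"grip":-1},{"dx":0.0158,"dy":0.027,"dz":0,"rx":0,"ry":0,"rz":0,"grip":-1},{"dx":0.0151,"dy":0.032,"dz":0,"rx":0,"ry":0,"rz":0,"grip":-1},{"dx":0.0151,"dy":0.032,"dz":0,"rx":0,"ry":0,"rz":0,"grip":-1}]';python3 n.py|head -1
python3 -m creep '[{"dx":-0.0003,"dy":0.0025,"dz":0,"rx":0,"ry":0,"rz":0,"grip":-1},{"dx":-0.0007,"dy":0.005,"dz":0,"rx":0,"ry":0,"rz":0,"grip":-1},{"dx":-0.001,"dy":0.0075,"dz":0,"rx":0,"ry":0,"rz":0,"grip":-1},{"dx":-0.0014,"dy":0.01,"dz":0,"rx":0,"ry":0,"rz":0,"grip":-1},{"dx":-0.0014,"dy":0.01,"dz":0,"rx":0,"ry":0,"rz":0,"grip":-1}]';python3 n.py|head -1
```

```text
clock: 19.95
eef_pos: [507.5, -308.4, -5.0]
tool_rot: [-3.021, -0.001, -0.646]
force: [0.5, 0.5, 0.7]
width: 85.5
gripper_force: 0.0
tcp [ 36.7 -79.6  -5. ] f stand [0.  0.7 0.7] gf 0.0
clock: 20.62
eef_pos: [507.1, -304.4, -5.0]
tool_rot: [-3.021, -0.001, -0.646]
force: [0.1, 0.9, -0.6]
width: 85.2
gripper_force: 0.0
tcp [ 33.9 -76.7  -5. ] f stand [-0.5  0.8 -0.6] gf 0.0
```

```bash
python3 -m creep '[{"dx":-0.0003,"dy":0.0025,"dz":0,"rx":0,"ry":0,"rz":0,"grip":-1},{"dx":-0.0007,"dy":0.005,"dz":0,"rx":0,"ry":0,"rz":0,"grip":-1},{"dx":-0.001,"dy":0.0075,"dz":0,"rx":0,"ry":0,"rz":0,"grip":-1},{"dx":-0.001,"dy":0.0075,"dz":0,"rx":0,"ry":0,"rz":0,"grip":-1},{"dx":-0.001,"dy":0.0075,"dz":0,"rx":0,"ry":0,"rz":0,"grip":-1}]';python3 n.py|head -1
python3 -m creep '[{"dx":-0.0003,"dy":0.0025,"dz":0,"rx":0,"ry":0,"rz":0,"grip":-1},{"dx":-0.0007,"dy":0.005,"dz":0,"rx":0,"ry":0,"rz":0,"grip":-1},{"dx":-0.0007,"dy":0.005,"dz":0,"rx":0,"ry":0,"rz":0,"grip":-1},{"dx":-0.0007,"dy":0.005,"dz":0,"rx":0,"ry":0,"rz":0,"grip":-1},{"dx":-0.0007,"dy":0.005,"dz":0,"rx":0,"ry":0,"rz":0,"grip":-1}]';python3 n.py|head -1
```

```text
clock: 21.3
eef_pos: [506.8, -302.1, -5.0]
tool_rot: [-3.022, -0.002, -0.646]
force: [-0.2, -2.1, -0.0]
width: 85.5
gripper_force: 1.0
tcp [ 32.3 -75.1  -5. ] f stand [ 1.1 -1.8 -0. ] gf 0.9547166526317596
clock: 21.98
eef_pos: [506.7, -301.3, -4.9]
tool_rot: [-3.023, -0.003, -0.647]
force: [0.9, -3.9, -0.4]
width: 85.5
gripper_force: 1.1
tcp [ 31.8 -74.5  -4.9] f stand [ 3.  -2.5 -0.4] gf 1.0540032014250755
```

```bash
python3 -m creep '[{"dx":-0.0003,"dy":0.0025,"dz":0,"rx":0,"ry":0,"rz":0,"grip":-1},{"dx":-0.0007,"dy":0.005,"dz":0,"rx":0,"ry":0,"rz":0,"grip":-1},{"dx":-0.0007,"dy":0.005,"dz":0,"rx":0,"ry":0,"rz":0,"grip":-1},{"dx":-0.0007,"dy":0.005,"dz":0,"rx":0,"ry":0,"rz":0,"grip":-1},{"dx":-0.0007,"dy":0.005,"dz":0,"rx":0,"ry":0,"rz":0,"grip":-1}]';python3 n.py|head -1
python3 -m creep '[{"dx":-0.0003,"dy":0.0025,"dz":0,"rx":0,"ry":0,"rz":0,"grip":-1},{"dx":-0.0007,"dy":0.005,"dz":0,"rx":0,"ry":0,"rz":0,"grip":-1},{"dx":-0.0007,"dy":0.005,"dz":0,"rx":0,"ry":0,"rz":0,"grip":-1},{"dx":-0.0007,"dy":0.005,"dz":0,"rx":0,"ry":0,"rz":0,"grip":-1},{"dx":-0.0007,"dy":0.005,"dz":0,"rx":0,"ry":0,"rz":0,"grip":-1}]';python3 n.py|head -1
```

```text
clock: 22.65
eef_pos: [506.7, -301.4, -4.7]
tool_rot: [-3.024, -0.006, -0.649]
force: [0.2, -8.6, -1.5]
width: 85.4
gripper_force: 1.0
tcp [ 31.8 -74.5  -4.7] f stand [ 5.4 -6.7 -1.5] gf 1.016365997493267
clock: 23.32
eef_pos: [506.7, -301.5, -4.5]
tool_rot: [-3.026, -0.009, -0.651]
force: [1.8, -11.2, -1.8]
width: 85.3
gripper_force: 0.9
tcp [ 31.9 -74.6  -4.5] f stand [ 8.2 -7.8 -1.8] gf 0.9014067426323891
```

```bash
python3 -m creep '[{"dx":0.004,"dy":-0.037,"dz":0,"rx":0,"ry":0,"rz":0,"grip":-1},{"dx":-0.032,"dy":-0.085,"dz":0,"rx":0,"ry":0,"rz":0,"grip":-1},{"dx":-0.07,"dy":-0.056,"dz":0,"rx":0,"ry":0,"rz":0,"grip":-1},{"dx":-0.108,"dy":-0.0275,"dz":0,"rx":0,"ry":0,"rz":0,"grip":-1},{"dx":-0.108,"dy":-0.0275,"dz":0,"rx":0,"ry":0,"rz":0,"grip":-1}]';python3 n.py;python3 k2.py w11
```

```text
clock: 24.0
eef_pos: [461.4, -304.6, -5.3]
tool_rot: [-3.02, 0.003, -0.645]
force: [0.8, -0.2, 0.2]
width: 85.4
gripper_force: 0.0
tcp [  -2.4 -104.5   -5.3] f stand [0.8 0.3 0.2] gf 0.0
lit top: y -35.3 -10.2 x -11.0 32.7 [  91  214   54   89 1496]
circle ((11.040454864501953, -22.16046714782715), 23.750701904296875)
((np.int64(94), np.float64(3.0), np.float64(-3.75)), [[33.0, -12.0], [-6.0, -34.0], [-3.0, -35.0], [1.0, -35.0], [4.0, -35.0], [7.0, -35.0], [10.0, -34.0], [13.0, -33.0], [16.0, -32.0], [19.0, -31.0], [21.0, -29.0], [24.0, -27.0], [26.0, -25.0], [28.0, -22.0], [30.0, -19.0], [32.0, -15.0]])
```

```bash
python3 - <<'E'
from k import *
s=ctrl.read_state();c=get_calibration("wrist");T=np.linalg.inv(H(s["eef_pos"],s["tool_rot"]))
for p in((118,300),(108,303),(160,296),(98,330),(70,370)):
    o,d=ray(c,p,True);o=(T@np.r_[o,1])[:3];d=T[:3,:3]@d
    print(p,[(o+d*(x-o[0])/d[0]).round(0).tolist() for x in(15,0,-10)])
im=cv2.imread("pics/w11.png");c7=im
# seat / jaws visibility: blob list of very dark comps in left half
b=(im.max(2)<22).astype(np.uint8);b[290:]=0;b[:,230:]=0
n,l,st,ce=cv2.connectedComponentsWithStats(b)
for i in range(1,n):
    if st[i][4]>80:print(st[i],(M@(onz(c,ce[i],43,True)-S)).round(1))
E
```

```text
(118, 300) [[15.0, -69.0, -91.0], [0.0, -86.0, -72.0], [-10.0, -97.0, -60.0]]
(108, 303) [[15.0, -72.0, -94.0], [0.0, -90.0, -76.0], [-10.0, -101.0, -64.0]]
(160, 296) [[15.0, -54.0, -85.0], [0.0, -67.0, -65.0], [-10.0, -76.0, -52.0]]
(98, 330) [[15.0, -67.0, -108.0], [0.0, -83.0, -94.0], [-10.0, -94.0, -84.0]]
(70, 370) [[15.0, -66.0, -127.0], [0.0, -82.0, -117.0], [-10.0, -93.0, -110.0]]
[  66  170   55   48 1069] [40.3  6.3 43. ]
[196 252  31  38 711] [ -0.8 -62.9  43. ]
[174 261  26  29 163] [ -4.2 -45.9  43. ]
```

The cause is now clear. The open gripper's linkage bulges to about 70 mm and was hitting the raised transducer's weight, so the core is still about 4 mm short. I'll switch to shut fingers with the tool tilted back by 0.5 rad, which clears the transducer and makes contact low.

```bash
python3 -m creep '[{"dx":-0.05,"dy":-0.07,"dz":0.05,"rx":0,"ry":0,"rz":0,"grip":-1},{"dx":-0.09,"dy":-0.12,"dz":0.15,"rx":-0.0152,"ry":0.0116,"rz":0,"grip":-1},{"dx":-0.09,"dy":-0.12,"dz":0.28,"rx":-0.0152,"ry":0.0116,"rz":0,"grip":-1},{"dx":-0.09,"dy":-0.12,"dz":0.4,"rx":-0.0152,"ry":0.0116,"rz":0,"grip":1},{"dx":-0.09,"dy":-0.12,"dz":0.4,"rx":-0.0152,"ry":0.0116,"rz":0,"grip":1}]'
python3 -m creep '[{"dx":0,"dy":0,"dz":0,"rx":0,"ry":0,"rz":0.029,"grip":1},{"dx":0,"dy":0,"dz":0,"rx":0,"ry":0,"rz":0.058,"grip":1},{"dx":0,"dy":0,"dz":0,"rx":0,"ry":0,"rz":0.087,"grip":1},{"dx":0,"dy":0,"dz":0,"rx":0,"ry":0,"rz":0.116,"grip":1},{"dx":0,"dy":0,"dz":0,"rx":0,"ry":0,"rz":0.14,"grip":1}]'
python3 -m creep '[{"dx":0,"dy":0,"dz":0,"rx":0,"ry":0,"rz":0.029,"grip":1},{"dx":0,"dy":0,"dz":0,"rx":0,"ry":0,"rz":0.058,"grip":1},{"dx":0,"dy":0,"dz":0,"rx":0,"ry":0,"rz":0.087,"grip":1},{"dx":0,"dy":0,"dz":0,"rx":0,"ry":0,"rz":0.109,"grip":1},{"dx":0,"dy":0,"dz":0,"rx":0,"ry":0,"rz":0.109,"grip":1}]'
python3 - <<'E'
from k import *
s=ctrl.read_state();print((M@(s["eef_pos"]-S)).round(1),s["tool_rot"],s["qpos"].round(2),s["width"])
E
```

```text
clock: 24.72
eef_pos: [429.9, -356.8, 159.0]
tool_rot: [3.141, -0.009, -0.645]
force: [0.6, 0.1, -0.1]
width: 51.5
gripper_force: 0.0
clock: 25.35
eef_pos: [426.8, -354.2, 153.9]
tool_rot: [-3.14, 0.001, 0.24]
force: [-0.5, 0.7, 0.5]
width: -0.2
gripper_force: 0.0
clock: 25.98
eef_pos: [426.7, -354.4, 154.1]
tool_rot: [-3.14, -0.001, 0.917]
force: [-0.2, 0.3, -0.2]
width: -0.1
gripper_force: 0.0
[   0.2 -165.1  154.1] [-3.14026446e+00 -9.40020022e-04  9.17464827e-01] [ 0.76  0.56 -0.17  1.84  0.13  0.75 -0.14] -0.135006198982438
```

```bash
python3 -m creep '[{"dx":0,"dy":0,"dz":-0.05,"rx":0.021,"ry":-0.016,"rz":0,"grip":1},{"dx":0,"dy":0,"dz":-0.1,"rx":0.042,"ry":-0.032,"rz":0,"grip":1},{"dx":0,"dy":0,"dz":-0.2,"rx":0.0633,"ry":-0.0481,"rz":0,"grip":1},{"dx":0,"dy":0,"dz":-0.3,"rx":0.0633,"ry":-0.0481,"rz":0,"grip":1},{"dx":0,"dy":0,"dz":-0.3,"rx":0.0633,"ry":-0.0481,"rz":0,"grip":1}]'
python3 - <<'E'
from k import *
s=ctrl.read_state();print((M@(s["eef_pos"]-S)).round(1),s["tool_rot"],s["qpos"].round(2),s["force"])
Z=M@H([0,0,0],s["tool_rot"])[:3,:3];print(Z.round(2))
E
```

```text
clock: 26.6
eef_pos: [424.5, -353.2, 31.8]
tool_rot: [-3.131, -0.502, 0.91]
force: [0.6, 0.9, 0.7]
width: 0.1
gripper_force: 0.0
[  -2.3 -165.6   31.8] [-3.13139748 -0.50238718  0.91046113] [ 1.26  0.91 -0.5   1.82 -0.17  0.63  0.4 ] [0.56186069 0.91045042 0.72981892]
[[ 0.01  1.   -0.01]
 [ 0.88 -0.01  0.48]
 [ 0.48 -0.01 -0.88]]
```

```bash
python3 -m creep '[{"dx":0.05,"dy":0.06,"dz":0,"rx":0,"ry":0,"rz":0,"grip":1},{"dx":0.1,"dy":0.12,"dz":0,"rx":0,"ry":0,"rz":0,"grip":1},{"dx":0.15,"dy":0.18,"dz":0,"rx":0,"ry":0,"rz":0,"grip":1},{"dx":0.169,"dy":0.2,"dz":0,"rx":0,"ry":0,"rz":0,"grip":1},{"dx":0.169,"dy":0.2,"dz":0,"rx":0,"ry":0,"rz":0,"grip":1}]'; python3 n.py |head -1
python3 -m creep '[{"dx":0.003,"dy":0.004,"dz":0,"rx":0,"ry":0,"rz":0,"grip":1},{"dx":0.006,"dy":0.008,"dz":0,"rx":0,"ry":0,"rz":0,"grip":1},{"dx":0.009,"dy":0.012,"dz":0,"rx":0,"ry":0,"rz":0,"grip":1},{"dx":0.012,"dy":0.016,"dz":0,"rx":0,"ry":0,"rz":0,"grip":1},{"dx":0.015,"dy":0.02,"dz":0,"rx":0,"ry":0,"rz":0,"grip":1}]'; python3 n.py |head -1
```

```text
clock: 27.22
eef_pos: [495.4, -274.1, 36.1]
tool_rot: [3.141, -0.499, 0.922]
force: [-0.1, -0.3, 0.2]
width: 0.4
gripper_force: 0.0
tcp [  6.3 -59.7  36.1] f stand [ 0.1 -0.3  0.2] gf 0.0
clock: 27.9
eef_pos: [500.3, -266.4, 34.9]
tool_rot: [-3.14, -0.5, 0.919]
force: [0.5, 1.2, -0.3]
width: -0.1
gripper_force: 0.0
tcp [  5.6 -50.6  34.9] f stand [-0.3  1.3 -0.3] gf 0.0
```

Approaching contact, expected near TCP y ≈ -45.

```bash
python3 -m creep '[{"dx":0.002,"dy":0.0025,"dz":0,"rx":0,"ry":0,"rz":0,"grip":1},{"dx":0.004,"dy":0.005,"dz":0,"rx":0,"ry":0,"rz":0,"grip":1},{"dx":0.006,"dy":0.0075,"dz":0,"rx":0,"ry":0,"rz":0,"grip":1},{"dx":0.0075,"dy":0.01,"dz":0,"rx":0,"ry":0,"rz":0,"grip":1},{"dx":0.0075,"dy":0.01,"dz":0,"rx":0,"ry":0,"rz":0,"grip":1}]'; python3 n.py |head -1
python3 -m creep '[{"dx":0.0015,"dy":0.002,"dz":0,"rx":0,"ry":0,"rz":0,"grip":1},{"dx":0.003,"dy":0.004,"dz":0,"rx":0,"ry":0,"rz":0,"grip":1},{"dx":0.0045,"dy":0.006,"dz":0,"rx":0,"ry":0,"rz":0,"grip":1},{"dx":0.0045,"dy":0.006,"dz":0,"rx":0,"ry":0,"rz":0,"grip":1},{"dx":0.0045,"dy":0.006,"dz":0,"rx":0,"ry":0,"rz":0,"grip":1}]'; python3 n.py |head -1
```

```text
clock: 28.58
eef_pos: [503.3, -262.4, 35.0]
tool_rot: [-3.14, -0.5, 0.919]
force: [0.0, -0.2, 0.8]
width: 0.2
gripper_force: 0.0
tcp [  5.5 -45.6  35. ] f stand [ 0.1 -0.1  0.8] gf 0.0
clock: 29.25
eef_pos: [505.1, -260.2, 35.0]
tool_rot: [-3.141, -0.5, 0.919]
force: [-0.3, 0.1, -0.5]
width: -0.3
gripper_force: 0.0
tcp [  5.6 -42.7  35. ] f stand [-0.3 -0.1 -0.5] gf 0.0
```

```bash
python3 -m creep '[{"dx":0.0015,"dy":0.002,"dz":0,"rx":0,"ry":0,"rz":0,"grip":1},{"dx":0.003,"dy":0.004,"dz":0,"rx":0,"ry":0,"rz":0,"grip":1},{"dx":0.0045,"dy":0.006,"dz":0,"rx":0,"ry":0,"rz":0,"grip":1},{"dx":0.0045,"dy":0.006,"dz":0,"rx":0,"ry":0,"rz":0,"grip":1},{"dx":0.0045,"dy":0.006,"dz":0,"rx":0,"ry":0,"rz":0,"grip":1}]'; python3 n.py |head -1
python3 -m creep '[{"dx":0.0015,"dy":0.002,"dz":0,"rx":0,"ry":0,"rz":0,"grip":1},{"dx":0.003,"dy":0.004,"dz":0,"rx":0,"ry":0,"rz":0,"grip":1},{"dx":0.003,"dy":0.004,"dz":0,"rx":0,"ry":0,"rz":0,"grip":1},{"dx":0.003,"dy":0.004,"dz":0,"rx":0,"ry":0,"rz":0,"grip":1},{"dx":0.003,"dy":0.004,"dz":0,"rx":0,"ry":0,"rz":0,"grip":1}]'; python3 n.py |head -1
```

```text
clock: 29.92
eef_pos: [506.8, -257.8, 34.9]
tool_rot: [-3.14, -0.5, 0.919]
force: [0.5, 0.6, 0.0]
width: -0.1
gripper_force: 0.0
tcp [  5.5 -39.7  34.9] f stand [0.1 0.8 0. ] gf 0.0
clock: 30.6
eef_pos: [508.0, -256.2, 34.9]
tool_rot: [-3.14, -0.5, 0.919]
force: [-0.5, 0.5, 0.5]
width: -0.1
gripper_force: 0.0
tcp [  5.5 -37.8  34.9] f stand [-0.7  0.1  0.5] gf 0.0
```

```bash
python3 -m creep '[{"dx":0.0015,"dy":0.002,"dz":0,"rx":0,"ry":0,"rz":0,"grip":1},{"dx":0.003,"dy":0.004,"dz":0,"rx":0,"ry":0,"rz":0,"grip":1},{"dx":0.003,"dy":0.004,"dz":0,"rx":0,"ry":0,"rz":0,"grip":1},{"dx":0.003,"dy":0.004,"dz":0,"rx":0,"ry":0,"rz":0,"grip":1},{"dx":0.003,"dy":0.004,"dz":0,"rx":0,"ry":0,"rz":0,"grip":1}]'; python3 n.py |head -1
python3 -m creep '[{"dx":0.0015,"dy":0.002,"dz":0,"rx":0,"ry":0,"rz":0,"grip":1},{"dx":0.003,"dy":0.004,"dz":0,"rx":0,"ry":0,"rz":0,"grip":1},{"dx":0.003,"dy":0.004,"dz":0,"rx":0,"ry":0,"rz":0,"grip":1},{"dx":0.003,"dy":0.004,"dz":0,"rx":0,"ry":0,"rz":0,"grip":1},{"dx":0.003,"dy":0.004,"dz":0,"rx":0,"ry":0,"rz":0,"grip":1}]'; python3 n.py |head -1;  python3 - <<'E'
from k import *
im=get_image("wrist");cv2.imwrite("pics/w12.png",im[:,:,::-1]);c=get_calibration("wrist")
I=im.astype(int);m=((I[:,:,0]>60)&(I[:,:,0]-I[:,:,2]>4)&(I[:,:,0]-I[:,:,2]<30)&(I[:,:,0]-I[:,:,1]<16)&(I[:,:,0]>=I[:,:,1])).astype(np.uint8)
n,l,st,ce=cv2.connectedComponentsWithStats(m)
for i in range(1,n):
    if st[i][4]>150:
        ys,xs=np.where(l==i);W=np.array([(M@(onz(c,q,65,True)-S))[:2] for q in zip(xs,ys)])
        if abs(W).max()<200:print(st[i],I[l==i].mean(0).round(),W.min(0).round(),W.max(0).round())
print(proj(c,np.linalg.inv(M)@[2.8,-3.2,65]+S,True),proj(c,np.linalg.inv(M)@[2.8,-35,65]+S,True))
E
```

```text
clock: 31.28
eef_pos: [509.2, -254.6, 35.0]
tool_rot: [-3.14, -0.5, 0.919]
force: [0.5, -0.5, 0.1]
width: -0.0
gripper_force: 0.0
tcp [  5.5 -35.7  35. ] f stand [ 0.7 -0.1  0.1] gf 0.0
clock: 31.95
eef_pos: [510.4, -253.0, 34.9]
tool_rot: [-3.14, -0.5, 0.919]
force: [-0.2, 0.0, 0.0]
width: -0.1
gripper_force: 0.0
tcp [  5.5 -33.8  34.9] f stand [-0.2 -0.1  0. ] gf 0.0
[ 244  167  122   73 3767] [167. 159. 155.] [-29. -37.] [34.  0.]
[542 300  25  40 479] [65. 53. 40.] [ 145. -106.] [168. -81.]
[305.21578237 172.85202414] [305.0052857  235.04167605]
```

No contact yet although the TCP has reached the core's edge, and the wrist view still shows the core at y from -37. So the real fingertips sit about 25 mm behind the nominal TCP, which also explains the earlier overshoot over the top. I'll back off, tilt a bit more and go lower.

```bash
python3 -m creep '[{"dx":-0.012,"dy":-0.016,"dz":0,"rx":0,"ry":0,"rz":0,"grip":1},{"dx":-0.024,"dy":-0.032,"dz":0,"rx":0.019,"ry":-0.0144,"rz":0,"grip":1},{"dx":-0.024,"dy":-0.032,"dz":-0.025,"rx":0.019,"ry":-0.0144,"rz":0,"grip":1},{"dx":-0.024,"dy":-0.032,"dz":-0.05,"rx":0.019,"ry":-0.0144,"rz":0,"grip":1},{"dx":-0.024,"dy":-0.032,"dz":-0.05,"rx":0.019,"ry":-0.0144,"rz":0,"grip":1}]'; python3 n.py |head -1
python3 -m creep '[{"dx":0.0025,"dy":0.0035,"dz":0,"rx":0,"ry":0,"rz":0,"grip":1},{"dx":0.005,"dy":0.007,"dz":0,"rx":0,"ry":0,"rz":0,"grip":1},{"dx":0.0075,"dy":0.0105,"dz":0,"rx":0,"ry":0,"rz":0,"grip":1},{"dx":0.01,"dy":0.014,"dz":0,"rx":0,"ry":0,"rz":0,"grip":1},{"dx":0.01,"dy":0.014,"dz":0,"rx":0,"ry":0,"rz":0,"grip":1}]'; python3 n.py |head -1
```

```text
clock: 32.67
eef_pos: [501.0, -264.2, 14.7]
tool_rot: [-3.138, -0.65, 0.92]
force: [0.9, 0.1, 0.6]
width: 0.4
gripper_force: 0.0
tcp [  4.8 -48.4  14.7] f stand [0.7 0.6 0.6] gf 0.0
clock: 33.35
eef_pos: [504.9, -260.0, 15.0]
tool_rot: [-3.14, -0.649, 0.919]
force: [-1.0, 0.1, -0.2]
width: 0.0
gripper_force: 0.0
tcp [  5.3 -42.6  15. ] f stand [-0.9 -0.5 -0.2] gf 0.0
```

```bash
python3 -m creep '[{"dx":0.0025,"dy":0.003,"dz":0,"rx":0,"ry":0,"rz":0,"grip":1},{"dx":0.005,"dy":0.006,"dz":0,"rx":0,"ry":0,"rz":0,"grip":1},{"dx":0.0075,"dy":0.009,"dz":0,"rx":0,"ry":0,"rz":0,"grip":1},{"dx":0.009,"dy":0.012,"dz":0,"rx":0,"ry":0,"rz":0,"grip":1},{"dx":0.009,"dy":0.012,"dz":0,"rx":0,"ry":0,"rz":0,"grip":1}]'; python3 n.py |head -1
python3 -m creep '[{"dx":0.0015,"dy":0.002,"dz":0,"rx":0,"ry":0,"rz":0,"grip":1},{"dx":0.003,"dy":0.004,"dz":0,"rx":0,"ry":0,"rz":0,"grip":1},{"dx":0.0045,"dy":0.006,"dz":0,"rx":0,"ry":0,"rz":0,"grip":1},{"dx":0.0045,"dy":0.006,"dz":0,"rx":0,"ry":0,"rz":0,"grip":1},{"dx":0.0045,"dy":0.006,"dz":0,"rx":0,"ry":0,"rz":0,"grip":1}]'; python3 n.py |head -1
```

```text
clock: 34.02
eef_pos: [508.5, -255.1, 15.0]
tool_rot: [-3.14, -0.649, 0.918]
force: [0.0, -0.1, -0.7]
width: 0.1
gripper_force: 0.0
tcp [  5.2 -36.6  15. ] f stand [ 0.1 -0.  -0.7] gf 0.0
clock: 34.7
eef_pos: [510.3, -253.0, 15.0]
tool_rot: [-3.14, -0.649, 0.918]
force: [-0.4, -0.2, -0.4]
width: -0.1
gripper_force: 0.0
tcp [  5.3 -33.9  15. ] f stand [-0.2 -0.4 -0.4] gf 0.0
```

```bash
python3 -m creep '[{"dx":0.0015,"dy":0.002,"dz":0,"rx":0,"ry":0,"rz":0,"grip":1},{"dx":0.003,"dy":0.004,"dz":0,"rx":0,"ry":0,"rz":0,"grip":1},{"dx":0.0045,"dy":0.006,"dz":0,"rx":0,"ry":0,"rz":0,"grip":1},{"dx":0.006,"dy":0.008,"dz":0,"rx":0,"ry":0,"rz":0,"grip":1},{"dx":0.006,"dy":0.008,"dz":0,"rx":0,"ry":0,"rz":0,"grip":1}]'; python3 n.py |head -1
python3 -m creep '[{"dx":0.0015,"dy":0.002,"dz":0,"rx":0,"ry":0,"rz":0,"grip":1},{"dx":0.003,"dy":0.004,"dz":0,"rx":0,"ry":0,"rz":0,"grip":1},{"dx":0.0045,"dy":0.006,"dz":0,"rx":0,"ry":0,"rz":0,"grip":1},{"dx":0.0045,"dy":0.006,"dz":0,"rx":0,"ry":0,"rz":0,"grip":1},{"dx":0.0045,"dy":0.006,"dz":0,"rx":0,"ry":0,"rz":0,"grip":1}]'; python3 n.py |head -1
cat > v.py <<'E'
from k import *
im=get_image("wrist");cv2.imwrite("pics/w13.png",im[:,:,::-1]);c=get_calibration("wrist")
I=im.astype(int);m=((I[:,:,0]>60)&(I[:,:,0]-I[:,:,2]>4)&(I[:,:,0]-I[:,:,2]<30)&(I[:,:,0]-I[:,:,1]<16)&(I[:,:,0]>=I[:,:,1])).astype(np.uint8)
n,l,st,ce=cv2.connectedComponentsWithStats(m)
for i in range(1,n):
    if st[i][4]>150:
        cs,_=cv2.findContours((l==i).astype(np.uint8),0,cv2.CHAIN_APPROX_NONE)
        W=np.array([(M@(onz(c,q,65,True)-S))[:2] for q in cs[0][:,0]])
        if abs(W).max()<120:
            best=max(((np.abs(np.hypot(W[:,0]-x,W[:,1]-y)-31.5)<.6).sum(),x,y) for x in np.arange(-8,8,.25) for y in np.arange(-14,8,.25))
            print(st[i],I[l==i].mean(0).round(),W.min(0).round(1),W.max(0).round(1),best)
E
python3 v.py
```

```text
clock: 35.38
eef_pos: [512.7, -249.6, 15.0]
tool_rot: [-3.14, -0.649, 0.918]
force: [0.1, -0.7, -0.6]
width: -0.3
gripper_force: 0.0
tcp [  5.2 -29.7  15. ] f stand [ 0.5 -0.5 -0.6] gf 0.0
clock: 36.05
eef_pos: [514.3, -247.6, 14.9]
tool_rot: [-3.14, -0.649, 0.918]
force: [-0.5, -0.8, -0.1]
width: -0.0
gripper_force: 0.9
tcp [  5.3 -27.1  14.9] f stand [ 0.1 -1.  -0.1] gf 0.886881880742294
[ 237  132  135  116 7989] [141. 134. 131.] [-29.3 -43. ] [33.8 13.4] (np.int64(110), np.float64(2.25), np.float64(-4.0))
```

```bash
python3 -m creep '[{"dx":0.0015,"dy":0.002,"dz":0,"rx":0,"ry":0,"rz":0,"grip":1},{"dx":0.003,"dy":0.004,"dz":0,"rx":0,"ry":0,"rz":0,"grip":1},{"dx":0.0037,"dy":0.005,"dz":0,"rx":0,"ry":0,"rz":0,"grip":1},{"dx":0.0037,"dy":0.005,"dz":0,"rx":0,"ry":0,"rz":0,"grip":1},{"dx":0.0037,"dy":0.005,"dz":0,"rx":0,"ry":0,"rz":0,"grip":1}]'; python3 n.py |head -1;python3 v.py
python3 -m creep '[{"dx":0.0007,"dy":0.001,"dz":0,"rx":0,"ry":0,"rz":0,"grip":1},{"dx":0.0015,"dy":0.002,"dz":0,"rx":0,"ry":0,"rz":0,"grip":1},{"dx":0.0023,"dy":0.003,"dz":0,"rx":0,"ry":0,"rz":0,"grip":1},{"dx":0.0023,"dy":0.003,"dz":0,"rx":0,"ry":0,"rz":0,"grip":1},{"dx":0.0023,"dy":0.003,"dz":0,"rx":0,"ry":0,"rz":0,"grip":1}]'; python3 n.py |head -1; python3 v.py
```

```text
clock: 36.78
eef_pos: [515.4, -246.7, 14.8]
tool_rot: [-3.14, -0.648, 0.917]
force: [-4.7, -4.6, 4.2]
width: 0.2
gripper_force: 3.4
tcp [  5.6 -25.7  14.8] f stand [-1.  -6.5  4.2] gf 3.3962595043703914
[ 236  133  135  117 7603] [139. 132. 129.] [-29.3 -42.4] [33.7 14.2] (np.int64(113), np.float64(2.25), np.float64(-2.75))
clock: 37.5
eef_pos: [515.6, -246.6, 14.6]
tool_rot: [-3.14, -0.646, 0.917]
force: [-8.6, -8.0, 6.5]
width: 0.0
gripper_force: 5.6
tcp [  5.7 -25.6  14.6] f stand [ -2.  -11.5   6.5] gf 5.625840788707137
[ 236  133  135  117 7574] [139. 133. 129.] [-29.2 -42.2] [33.7 14.2] (np.int64(115), np.float64(2.25), np.float64(-2.75))
```

Contact now moves it: the core measures (2.2,-2.7), or about (2,-2) after the bias, resting on the +x jaw. Force is near the limit, so I'll back off and nudge from the +x/-y side to seat it in the other jaw.

```bash
python3 -m creep '[{"dx":-0.015,"dy":-0.02,"dz":0,"rx":0,"ry":0,"rz":0,"grip":1},{"dx":-0.024,"dy":-0.032,"dz":0,"rx":0,"ry":0,"rz":0,"grip":1},{"dx":0.01,"dy":-0.058,"dz":0,"rx":0,"ry":0,"rz":0,"grip":1},{"dx":0.04,"dy":-0.08,"dz":0,"rx":0,"ry":0,"rz":0,"grip":1},{"dx":0.064,"dy":-0.048,"dz":0,"rx":0,"ry":0,"rz":0,"grip":1}]'; python3 n.py |head -1;python3 v.py
```

```text
clock: 38.22
eef_pos: [543.4, -264.7, 14.6]
tool_rot: [-3.141, -0.649, 0.917]
force: [0.3, 0.2, 0.7]
width: -0.3
gripper_force: 0.0
tcp [ 38.8 -23.1  14.6] f stand [0.1 0.3 0.7] gf 0.0
[ 177  130  131  132 8248] [147. 140. 136.] [-29.1 -41. ] [34.  23.4] (np.int64(121), np.float64(1.75), np.float64(-3.0))
```

```bash
python3 -m creep '[{"dx":-0.0005,"dy":0.004,"dz":0,"rx":0,"ry":0,"rz":0,"grip":1},{"dx":-0.001,"dy":0.008,"dz":0,"rx":0,"ry":0,"rz":0,"grip":1},{"dx":-0.0015,"dy":0.012,"dz":0,"rx":0,"ry":0,"rz":0,"grip":1},{"dx":-0.002,"dy":0.014,"dz":0,"rx":0,"ry":0,"rz":0,"grip":1},{"dx":-0.002,"dy":0.014,"dz":0,"rx":0,"ry":0,"rz":0,"grip":1}]'; python3 n.py |head -1
python3 -m creep '[{"dx":-0.0004,"dy":0.0025,"dz":0,"rx":0,"ry":0,"rz":0,"grip":1},{"dx":-0.0008,"dy":0.005,"dz":0,"rx":0,"ry":0,"rz":0,"grip":1},{"dx":-0.0012,"dy":0.0075,"dz":0,"rx":0,"ry":0,"rz":0,"grip":1},{"dx":-0.0012,"dy":0.0075,"dz":0,"rx":0,"ry":0,"rz":0,"grip":1},{"dx":-0.0012,"dy":0.0075,"dz":0,"rx":0,"ry":0,"rz":0,"grip":1}]'; python3 n.py |head -1; python3 v.py
```

```text
clock: 38.95
eef_pos: [541.6, -257.8, 15.0]
tool_rot: [-3.14, -0.649, 0.918]
force: [0.4, 0.5, -0.9]
width: -0.1
gripper_force: 0.0
tcp [ 33.2 -18.7  15. ] f stand [ 0.   0.7 -0.9] gf 0.0
clock: 39.62
eef_pos: [541.2, -254.8, 15.0]
tool_rot: [-3.14, -0.649, 0.918]
force: [0.8, -0.2, -0.9]
width: 0.2
gripper_force: 0.0
tcp [ 31.1 -16.6  15. ] f stand [ 0.8  0.3 -0.9] gf 0.0
[ 185  133  132  132 7756] [150. 143. 139.] [-28.2 -39.9] [33.7 23.3] (np.int64(125), np.float64(2.5), np.float64(-2.75))
```

```bash
python3 -m creep '[{"dx":-0.0004,"dy":0.0025,"dz":0,"rx":0,"ry":0,"rz":0,"grip":1},{"dx":-0.0008,"dy":0.005,"dz":0,"rx":0,"ry":0,"rz":0,"grip":1},{"dx":-0.0012,"dy":0.0075,"dz":0,"rx":0,"ry":0,"rz":0,"grip":1},{"dx":-0.0012,"dy":0.0075,"dz":0,"rx":0,"ry":0,"rz":0,"grip":1},{"dx":-0.0012,"dy":0.0075,"dz":0,"rx":0,"ry":0,"rz":0,"grip":1}]'; python3 n.py |head -1
python3 -m creep '[{"dx":-0.0004,"dy":0.0025,"dz":0,"rx":0,"ry":0,"rz":0,"grip":1},{"dx":-0.0008,"dy":0.005,"dz":0,"rx":0,"ry":0,"rz":0,"grip":1},{"dx":-0.0008,"dy":0.005,"dz":0,"rx":0,"ry":0,"rz":0,"grip":1},{"dx":-0.0008,"dy":0.005,"dz":0,"rx":0,"ry":0,"rz":0,"grip":1},{"dx":-0.0008,"dy":0.005,"dz":0,"rx":0,"ry":0,"rz":0,"grip":1}]'; python3 n.py |head -1; python3 v.py
```

```text
clock: 40.35
eef_pos: [540.8, -251.9, 15.0]
tool_rot: [-3.14, -0.649, 0.918]
force: [0.4, -2.3, 0.7]
width: 0.1
gripper_force: 1.2
tcp [ 29.  -14.6  15. ] f stand [ 1.7 -1.5  0.7] gf 1.2211451679468155
clock: 41.02
eef_pos: [540.6, -250.4, 14.9]
tool_rot: [-3.141, -0.649, 0.918]
force: [0.7, -5.7, 0.0]
width: 0.2
gripper_force: 2.6
tcp [ 27.9 -13.5  14.9] f stand [ 4.  -4.2  0. ] gf 2.5741602340713143
[ 187  142  133  125 6568] [149. 142. 138.] [-29.7 -37.7] [31.9 21.2] (np.int64(112), np.float64(0.5), np.float64(-0.5))
```

The core now measures (0.5,-0.5) with balanced jaw reactions, so it is home. Withdraw and raise, straightening the tool.

```bash
python3 -m creep '[{"dx":0.003,"dy":-0.025,"dz":0,"rx":0,"ry":0,"rz":0,"grip":1},{"dx":-0.09,"dy":-0.145,"dz":0,"rx":0,"ry":0,"rz":0,"grip":1},{"dx":-0.18,"dy":-0.265,"dz":0.1,"rx":0,"ry":0,"rz":0,"grip":1},{"dx":-0.18,"dy":-0.265,"dz":0.25,"rx":-0.0206,"ry":0.0157,"rz":0,"grip":1},{"dx":-0.18,"dy":-0.265,"dz":0.4,"rx":-0.0412,"ry":0.0313,"rz":0,"grip":1}]'
python3 -m creep '[{"dx":0,"dy":0,"dz":0.12,"rx":-0.0206,"ry":0.0157,"rz":0,"grip":-1},{"dx":0,"dy":0,"dz":0.24,"rx":-0.0412,"ry":0.0313,"rz":0,"grip":-1},{"dx":0,"dy":0,"dz":0.36,"rx":-0.0412,"ry":0.0313,"rz":0,"grip":-1},{"dx":0,"dy":0,"dz":0.36,"rx":-0.0412,"ry":0.0313,"rz":0,"grip":-1},{"dx":0,"dy":0,"dz":0.36,"rx":-0.0412,"ry":0.0313,"rz":0,"grip":-1}]'
python3 - <<'E'
from k import *
s=ctrl.read_state();print(s["eef_pos"],s["tool_rot"],S-s["eef_pos"])
c=get_calibration("wrist");im=get_image("wrist");cv2.imwrite("pics/w14.png",im[:,:,::-1])
# tee bar: dark comp near predicted
u=proj(c,np.r_[S[:2],276],True).round().astype(int);print(u)
b=(im.max(2)<45).astype(np.uint8);n,l,st,ce=cv2.connectedComponentsWithStats(b);i=l[u[1],u[0]];print(i,st[i])
ys,xs=np.where(l==i);W=np.array([(M@(onz(c,q,276,True)-S))[:2] for q in zip(xs,ys)],np.float32)
print(cv2.minAreaRect(W))
E
```

```text
clock: 41.75
eef_pos: [466.0, -357.0, 174.5]
tool_rot: [-3.136, -0.322, 0.912]
force: [1.5, -1.1, 0.0]
width: -0.2
gripper_force: 0.0
clock: 42.38
eef_pos: [467.2, -354.7, 317.1]
tool_rot: [-3.138, 0.001, 0.919]
force: [0.3, -0.9, -0.3]
width: 85.3
gripper_force: 0.0
[ 467.18794907 -354.69513622  317.11063086] [-3.13777481e+00  1.00902673e-03  9.19402179e-01] [  59.31205093  131.89513622 -317.11063086]
[262  13]
1 [ 216    0   98   43 1987]
((1.4485645294189453, -3.0868473052978516), (69.0785140991211, 16.350811004638672), 18.71358871459961)
```

```bash
python3 -m creep '[{"dx":0.05,"dy":0.11,"dz":0,"rx":0,"ry":0,"rz":-0.029,"grip":-1},{"dx":0.1,"dy":0.22,"dz":0,"rx":0,"ry":0,"rz":-0.058,"grip":-1},{"dx":0.15,"dy":0.33,"dz":0,"rx":0,"ry":0,"rz":-0.087,"grip":-1},{"dx":0.15,"dy":0.33,"dz":0,"rx":0,"ry":0,"rz":-0.116,"grip":-1},{"dx":0.15,"dy":0.33,"dz":0,"rx":0,"ry":0,"rz":-0.145,"grip":-1}]'
python3 -m creep '[{"dx":0,"dy":0,"dz":0,"rx":0,"ry":0,"rz":-0.029,"grip":-1},{"dx":0,"dy":0,"dz":0,"rx":0,"ry":0,"rz":-0.0444,"grip":-1},{"dx":0,"dy":0,"dz":-0.06,"rx":0,"ry":0,"rz":-0.0444,"grip":-1},{"dx":0,"dy":0,"dz":-0.12,"rx":0,"ry":0,"rz":-0.0444,"grip":-1},{"dx":0,"dy":0,"dz":-0.12,"rx":0,"ry":0,"rz":-0.0444,"grip":-1}]'
```

```text
clock: 43.05
eef_pos: [527.1, -223.0, 316.0]
tool_rot: [-3.14, 0.006, 0.002]
force: [0.8, 0.1, -0.0]
width: 85.2
gripper_force: 0.0
clock: 43.68
eef_pos: [525.7, -223.3, 266.9]
tool_rot: [-3.141, 0.009, -0.272]
force: [0.5, 0.1, 0.5]
width: 85.3
gripper_force: 0.0
```

```bash
python3 -m creep '[{"dx":0.002,"dy":0,"dz":-0.03,"rx":0,"ry":0,"rz":0,"grip":-1},{"dx":0.002,"dy":0,"dz":-0.0625,"rx":0,"ry":0,"rz":0,"grip":-1},{"dx":0.002,"dy":0,"dz":-0.0625,"rx":0,"ry":0,"rz":0,"grip":1},{"dx":0.002,"dy":0,"dz":-0.0625,"rx":0,"ry":0,"rz":0,"grip":1},{"dx":0.002,"dy":0,"dz":-0.0625,"rx":0,"ry":0,"rz":0,"grip":1}]'
python3 -m creep '[{"dx":0,"dy":0,"dz":0,"rx":0,"ry":0,"rz":0,"grip":1},{"dx":0,"dy":0,"dz":0,"rx":0,"ry":0,"rz":0,"grip":1},{"dx":0,"dy":0,"dz":0.004,"rx":0,"ry":0,"rz":0,"grip":1},{"dx":0,"dy":0,"dz":0.008,"rx":0,"ry":0,"rz":0,"grip":1},{"dx":0,"dy":0,"dz":0.01,"rx":0,"ry":0,"rz":0,"grip":1}]'
```

```text
clock: 44.3
eef_pos: [529.5, -223.9, 245.7]
tool_rot: [3.142, -0.0, -0.271]
force: [1.0, -0.4, -0.5]
width: 32.4
gripper_force: 0.0
clock: 44.92
eef_pos: [529.4, -223.6, 248.7]
tool_rot: [-3.141, 0.001, -0.271]
force: [3.2, -0.6, -6.8]
width: 11.4
gripper_force: 58.1
```

```bash
python3 -m creep '[{"dx":0,"dy":0,"dz":0,"rx":0,"ry":0,"rz":0.028,"grip":1},{"dx":0,"dy":0,"dz":0,"rx":0,"ry":0,"rz":0.056,"grip":1},{"dx":0,"dy":0,"dz":0,"rx":0,"ry":0,"rz":0.084,"grip":1},{"dx":0,"dy":0,"dz":0,"rx":0,"ry":0,"rz":0.112,"grip":1},{"dx":0,"dy":0,"dz":0,"rx":0,"ry":0,"rz":0.14,"grip":1}]'
python3 -m creep '[{"dx":0,"dy":0,"dz":0,"rx":0,"ry":0,"rz":0.025,"grip":1},{"dx":0,"dy":0,"dz":0,"rx":0,"ry":0,"rz":0.0497,"grip":1},{"dx":0,"dy":0,"dz":0,"rx":0,"ry":0,"rz":0.0497,"grip":1},{"dx":0,"dy":0,"dz":0,"rx":0,"ry":0,"rz":0.0497,"grip":1},{"dx":0,"dy":0,"dz":0,"rx":0,"ry":0,"rz":0.0497,"grip":1}]'
```

```text
clock: 45.55
eef_pos: [528.9, -220.5, 248.6]
tool_rot: [-3.137, -0.0, 0.616]
force: [0.9, 5.8, -6.3]
width: 11.4
gripper_force: 58.3
clock: 46.18
eef_pos: [528.1, -219.7, 248.2]
tool_rot: [-3.135, -0.002, 0.923]
force: [0.2, 6.3, -5.6]
width: 11.9
gripper_force: 58.2
```

```bash
python3 -m creep '[{"dx":0,"dy":0.005,"dz":0,"rx":0,"ry":0,"rz":0,"grip":1},{"dx":0,"dy":0.005,"dz":-0.005,"rx":0,"ry":0,"rz":0,"grip":1},{"dx":0,"dy":0.005,"dz":-0.01,"rx":0,"ry":0,"rz":0,"grip":1},{"dx":0,"dy":0.005,"dz":-0.015,"rx":0,"ry":0,"rz":0,"grip":1},{"dx":0,"dy":0.005,"dz":-0.02,"rx":0,"ry":0,"rz":0,"grip":1}]'
```

```text
clock: 46.8
eef_pos: [528.1, -219.7, 240.4]
tool_rot: [-3.137, 0.0, 0.922]
force: [-1.1, 5.3, -5.0]
width: 11.8
gripper_force: 58.3
```

The pin is in the slot and the wrist still carries the weight. Easing it down.

```bash
python3 -m creep '[{"dx":0,"dy":0,"dz":-0.008,"rx":0,"ry":0,"rz":0,"grip":1},{"dx":0,"dy":0,"dz":-0.016,"rx":0,"ry":0,"rz":0,"grip":1},{"dx":0,"dy":0,"dz":-0.024,"rx":0,"ry":0,"rz":0,"grip":1},{"dx":0,"dy":0,"dz":-0.032,"rx":0,"ry":0,"rz":0,"grip":1},{"dx":0,"dy":0,"dz":-0.04,"rx":0,"ry":0,"rz":0,"grip":1}]'
python3 -m creep '[{"dx":0,"dy":0,"dz":-0.0025,"rx":0,"ry":0,"rz":0,"grip":1},{"dx":0,"dy":0,"dz":-0.005,"rx":0,"ry":0,"rz":0,"grip":1},{"dx":0,"dy":0,"dz":-0.0075,"rx":0,"ry":0,"rz":0,"grip":1},{"dx":0,"dy":0,"dz":-0.0075,"rx":0,"ry":0,"rz":0,"grip":1},{"dx":0,"dy":0,"dz":-0.0075,"rx":0,"ry":0,"rz":0,"grip":1}]'
```

```text
clock: 47.42
eef_pos: [528.1, -219.7, 224.4]
tool_rot: [-3.138, 0.0, 0.921]
force: [-0.5, 6.4, -5.2]
width: 11.3
gripper_force: 58.3
clock: 48.05
eef_pos: [528.1, -219.7, 221.4]
tool_rot: [-3.137, 0.0, 0.922]
force: [0.1, 5.7, -5.8]
width: 11.2
gripper_force: 58.2
```

```bash
python3 -m creep '[{"dx":0,"dy":0,"dz":-0.0015,"rx":0,"ry":0,"rz":0,"grip":1},{"dx":0,"dy":0,"dz":-0.003,"rx":0,"ry":0,"rz":0,"grip":1},{"dx":0,"dy":0,"dz":-0.005,"rx":0,"ry":0,"rz":0,"grip":1},{"dx":0,"dy":0,"dz":-0.005,"rx":0,"ry":0,"rz":0,"grip":1},{"dx":0,"dy":0,"dz":-0.005,"rx":0,"ry":0,"rz":0,"grip":1}]'
```

```text
clock: 48.68
eef_pos: [528.1, -219.7, 220.0]
tool_rot: [-3.138, 0.0, 0.921]
force: [-0.2, 6.0, -3.7]
width: 11.2
gripper_force: 58.6
```

```bash
python3 -m creep '[{"dx":0,"dy":0,"dz":-0.0012,"rx":0,"ry":0,"rz":0,"grip":1},{"dx":0,"dy":0,"dz":-0.0025,"rx":0,"ry":0,"rz":0,"grip":1},{"dx":0,"dy":0,"dz":-0.0025,"rx":0,"ry":0,"rz":0,"grip":1},{"dx":0,"dy":0,"dz":-0.0025,"rx":0,"ry":0,"rz":0,"grip":1},{"dx":0,"dy":0,"dz":-0.0025,"rx":0,"ry":0,"rz":0,"grip":1}]'
```

```text
clock: 49.3
eef_pos: [528.2, -219.7, 219.9]
tool_rot: [-3.138, 0.0, 0.921]
force: [-2.8, 5.9, 3.1]
width: 11.8
gripper_force: 59.3
```

It rests on the core at about 12–13 mm, with the wrist unloaded. Release and rise straight up.

```bash
python3 -m creep '[{"dx":0,"dy":0,"dz":0,"rx":0,"ry":0,"rz":0,"grip":-1},{"dx":0,"dy":0,"dz":0,"rx":0,"ry":0,"rz":0,"grip":-1},{"dx":0,"dy":0,"dz":0,"rx":0,"ry":0,"rz":0,"grip":-1},{"dx":0,"dy":0,"dz":0,"rx":0,"ry":0,"rz":0,"grip":-1},{"dx":0,"dy":0,"dz":0.03,"rx":0,"ry":0,"rz":0,"grip":-1}]'
python3 -m creep '[{"dx":0,"dy":0,"dz":0.1,"rx":0,"ry":0,"rz":0,"grip":-1},{"dx":0,"dy":0,"dz":0.2,"rx":0,"ry":0,"rz":0,"grip":-1},{"dx":-0.1,"dy":-0.12,"dz":0.25,"rx":0,"ry":0,"rz":0,"grip":-1},{"dx":-0.2,"dy":-0.25,"dz":0.25,"rx":0,"ry":0,"rz":0,"grip":-1},{"dx":-0.22,"dy":-0.27,"dz":0.25,"rx":0,"ry":0,"rz":0,"grip":-1}]'
python3 - <<'E'
from k import *
s=ctrl.read_state();c=get_calibration("wrist");im=get_image("wrist");cv2.imwrite("pics/w15.png",im[:,:,::-1])
for z in(250,):
    u=proj(c,np.r_[S[:2],z],True).round().astype(int);b=(im.max(2)<45).astype(np.uint8);n,l,st,ce=cv2.connectedComponentsWithStats(b);i=l[u[1],u[0]]
    ys,xs=np.where(l==i);W=np.array([(M@(onz(c,q,z,True)-S))[:2] for q in zip(xs,ys)],np.float32);print(u,st[i],cv2.minAreaRect(W))
I=im.astype(int);m=((I[:,:,0]>60)&(I[:,:,0]-I[:,:,2]>4)&(I[:,:,0]-I[:,:,2]<30)&(I[:,:,0]-I[:,:,1]<16)&(I[:,:,0]>=I[:,:,1])).astype(np.uint8)
n,l,st,ce=cv2.connectedComponentsWithStats(m)
for i in range(1,n):
    if st[i][4]>60:
        cs,_=cv2.findContours((l==i).astype(np.uint8),0,cv2.CHAIN_APPROX_NONE);W=np.array([(M@(onz(c,q,65,True)-S))[:2] for q in cs[0][:,0]])
        if abs(W).max()<60:print("core",st[i],W.min(0).round(1),W.max(0).round(1),max(((np.abs(np.hypot(W[:,0]-x,W[:,1]-y)-31.5)<.6).sum(),x,y) for x in np.arange(-8,8,.25) for y in np.arange(-14,8,.25)))
E
```

```text
clock: 49.92
eef_pos: [528.5, -221.7, 230.9]
tool_rot: [-3.14, 0.002, 0.921]
force: [-0.3, 0.0, 0.2]
width: 85.4
gripper_force: 0.0
clock: 50.55
eef_pos: [438.0, -334.1, 332.3]
tool_rot: [3.14, 0.004, 0.914]
force: [-0.1, 0.0, -0.3]
width: 85.5
gripper_force: 0.0
[314  24] [ 300    0   26   75 1219] ((-1.1385183334350586, -9.818656921386719), (62.847076416015625, 19.66413116455078), 89.82252502441406)
core [292  65  43  18 271] [-28.9 -34. ] [28.7 -9.4] (np.int64(31), np.float64(2.0), np.float64(-2.25))
```

```bash
python3 -c "
from cell import ctrl
print(ctrl.finish_job())"
```

```text
the job is handed in; nothing more can be done
None
```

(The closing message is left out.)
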